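# Restock the desk organizer and empty the scrap pan

### The arm

A 6-joint arm with a two-finger parallel gripper is mounted at the origin on the work surface. World frame = base frame: x ahead of the robot, y to its left, z up, the work surface at z = 0. Lengths are in m, angles in rad, forces in N, time in s.
With the tool pointing down it reaches from about 0.35 to 0.975 m from the base axis. Payload 4.9 kg.
Tool frame: the origin (TCP) lies midway between the tips of the shut fingers; the grasp point (between the pads) lies 19 mm behind it; z points along the fingers, y is the direction in which the jaws open and shut (so a half turn about z gives the same grasp; the last joint's range is limited). The gripper opens to 85 mm and grips with 20 to 120 N. Pads are 22 mm wide; open, the fingers measure 114 mm over their backs; the gripper's body (76 mm by 85 mm) begins 54 mm behind the grasp point. The pads swing forward as they close: fully open they stand 13 mm farther back than shut.
Start: joints at [1.134, 0.053, 1.613, -0, 1.476, -0.119], TCP at [0.195, 0.594, 0.231] pointing down, gripper open.
Joint ranges: [-3.01, 3.01], [-1.01, 2.22], [0.06, 2.58], [-1.02, 4.17], [0.09, 2.62], [-3.14, 3.14]. Speed limits (rad/s): [2.57, 2.57, 3.14, 3.14, 3.14, 3.14].

### API

Orientations are given as a rotation vector (axis times angle).
In Python, from station import ctrl gives the robot as it stands.
- The arm moves only by the tool play_rows, never from a script. Its argument "motion" is a list that holds one entry, the list of rows, each a list of 7 numbers: the closure, from -1 (fully open) to 1 (shut), then the shift along the tool's x, y, z in cm, then the turn, a rotation vector about the tool's x, y, z in degrees. A call has 1 to 20 rows; each row is the pose to reach, as a shift and turn from the pose measured when the call began, along the tool's axes at that moment; what a row does not reach only later rows make up. A row lasts 1/8 s, in which the tool goes at most 62.5 mm and 10.7 degrees, less where a joint would pass 70% of its speed; a pose out of reach is approached as far as the arm can. A call with a gripper value outside its range is refused whole. The fingers move at their own pace and stop on an object; "newtons" is the grip in N (left out, the last holds). Time passes only in rows, so rows that repeat a pose let the fingers close. It gives the time, the measured TCP pose, the force and the opening at its end, in the units of the state.
- ctrl.get_obs(): the state, without advancing time (a new reading comes with each control period).
- ctrl.get_image(name): name is "scene" or "top"; returns a dict with "color" (420x560x3 uint8, red, green, blue), "mtx" (3x3 intrinsics, pixels), "T" (4x4, takes a point from camera to world coordinates). Camera axes: x right, y up, looking along -z (the intrinsics and any distortion apply to the point x, -y, -z); pixel columns grow to the right and rows downward; lengths in m; the calibration is good to about 2 mm. A picture is of the moment at which its call begins. There is no depth.
- ctrl.finish_job(): hands the job in, once; it reports no verdict.
The state is a dict: "t": time; "q": joint angles; "dq": joint speeds; "effort": joint torques, N m; "tool_pos": TCP position; "tool_rot": TCP orientation; "contact_force": force on the tool from outside, world axes, zero at the start; "wrist_torque": the same for the moment, N m; "opening": finger opening in m.
Only numpy, scipy, OpenCV 4.12 (cv2) and the standard library are available. Lean on these libraries where they do the work, as an engineer would, in place of code of your own. Each camera call takes 0.05 s, during which the arm holds its last target.

### The job

Put every fresh piece of stationery that lies loose on the desk (tape rolls, erasers, sticky-note block, black sharpener; how many there are varies) into the organizer nest cut to its shape, sitting flat and fully down. Carry the red scrap pan to the dark waste box and tip it so that all the worn-out eraser ends and empty tape cores fall in (pick up any that spill and drop them in too), then set the empty pan back flat on its cork mat. Leave the mug and the aluminium tin where they are.

Things in the scene. Friction and masses are not known exactly. Their poses are not given: they have to be found in the camera images.
- organizer: low steel desk organizer, fixed: plate 190 (x) x 236 (y) mm, 10 mm high, with six nests lined in dark blue and a pen slot, 7 mm deep (floor 3 mm above the desk), and a slotted rail 42 mm high along its +x edge. Origin: centre of underside; x to the rail, z up. Nests are 4 mm longer and wider than their pieces, 78 mm apart both ways; nest points have the organizer's axes
- nest_round_a (a point): centre of the floor of a round nest, 54 mm across, for a tape roll (either roll, either round nest)
- nest_round_b (a point): centre of the floor of the other round nest, 54 mm across, for a tape roll
- nest_long_a (a point): centre of the floor of a long nest, 64 mm along x and 28 mm along y, for an eraser (either eraser, either long nest, either way round)
- nest_long_b (a point): centre of the floor of the other long nest, 64 x 28 mm, for an eraser
- nest_square (a point): centre of the floor of the square nest, 55 x 55 mm, sides along x and y, for the sticky-note block (any of the four turns)
- nest_tee (a point): centre of the floor (middle of the 48 x 38 mm outline) of the T-shaped nest for the sharpener; the narrow end, 24 mm wide in y, points to +x, so the sharpener goes in only with its x axis along the organizer's x axis
- tape_a: roll of adhesive tape lying flat, amber, 50 mm across, 19 mm high, white core (closed: grip it round the outside). Origin: centre of underside, z up. None when absent
- tape_b: roll of adhesive tape lying flat, green, else like tape_a
- eraser_a: white eraser with blue sleeve, 60 (x) x 24 (y) x 18 (z) mm. Origin: centre of underside. None when absent
- eraser_b: white eraser with red sleeve, else like eraser_a
- notes: stiff yellow sticky-note block, 51 x 51 x 22 mm. Origin: centre of underside. None when absent
- sharpener: black pencil sharpener with shavings box, T-shaped in plan: 44 mm long along x, 22 mm high; the box is 34 mm wide in y from x = -22 to +6 mm, the nose is 20 mm wide from x = +5 to +22 mm. Origin: centre of the 44 x 34 mm outline at the underside; x points to the nose. None when absent
- mat: cork mat, fixed, 150 (x) x 110 (y) x 3 mm, the pan's place. Origin: centre of underside, x its long side
- pan: red scrap pan like a small dustpan, 0.18 kg: floor 112 (x) x 82 (y) x 3 mm, walls 23 mm high at both sides and the +x end, open at -x (the lip, roughly towards the robot at the start). Black handle at +x: 12 mm thick in y, x = 55 to 97, z = 10 to 36 mm; best gripped at x = 76, z = 25, the fingers closing along y. Origin: centre of underside, z up. Starts on the mat
- stub_a: worn-out eraser end in the pan, pink, 26 x 22 x 16 mm with rounded edges. Origin: centre of underside. None when absent. Scrap slides off the pan from about 40 degrees of tilt
- stub_b: worn-out eraser end in the pan, light grey, like stub_a
- stub_c: worn-out eraser end in the pan, pink, like stub_a
- core_a: empty tape core in the pan, white with a brown closed middle, 32 mm across, 19 mm high. Origin: centre of underside. None when absent
- core_b: empty tape core in the pan, like core_a
- bin: open dark steel waste box, fixed, 130 x 130 mm outside, 80 mm high, walls and floor 4 mm. Origin: centre of underside
- mug: blue mug, 80 mm across, 95 mm high, handle at +y; leave alone. Origin: centre of underside
- tin: closed aluminium box with hinged lid and a tiny pin, 72 x 102 mm, 43 mm high, pin to 53 mm; leave alone. Origin: centre of underside

How it is judged:
By the outcome, as a careful person would: the job done as asked, in the order asked, and still so for the second after the job is handed in, with the robot touching nothing.
Of tape_a, tape_b, eraser_a, eraser_b, notes, sharpener only 4 to 6 are there at a start; the rules pass over those that are not, and their reading is None.
Of stub_a, stub_b, stub_c, core_a, core_b only 3 to 5 are there at a start; the rules pass over those that are not, and their reading is None.
At some moment in a run one of tape_a, tape_b, eraser_a, eraser_b, notes, sharpener may be knocked a few centimetres aside while the robot is not near it.
It also fails if it takes over 210 s, if anything falls off the work surface, if the arm or the gripper's body presses on something with over 40 N, if the wrist force passes 120 N, or if a joint passes its speed limit or range.

## Working session

There is one attempt and no reset: what is moved stays moved. The work goes in short steps, Python scripts to look and compute and a tool call to move; the robot and the scene stay as the last step left them, time stands still between calls to the robot, and variables do not carry over. Pictures are saved under pics/ and viewed, and the job is handed in when it is done.

Besides the shell and the picture viewer there is one more tool, called after "Call:" by a JSON object that holds its "fn" and its "kwargs", one argument or row to a line. play_rows: Moves the arm, as the interface text tells. Its arguments: {"type":"object","properties":{"motion":{"type":"array"},"newtons":{"type":"number"}},"required":["motion"]}

```bash
ls; mkdir -p pics
python3 - <<'E'
from station import ctrl
import cv2
o=ctrl.get_obs()
print(o)
for n in("scene","top"):
    im=ctrl.get_image(n); print(n,im["mtx"],im["T"],[k for k in im])
    cv2.imwrite(f"pics/{n}0.png",im["color"][:,:,::-1])
E
```

```text
pics
{'t': 0.0, 'q': array([ 1.13404272e+00,  5.33770596e-02,  1.61431401e+00, -5.63447950e-06,
        1.47599316e+00, -1.18983286e-01]), 'dq': array([ 0.00074965,  0.00138608,  0.00128315,  0.00101823, -0.00030421,
       -0.0017196 ]), 'effort': array([-1.23474110e-03, -3.93686700e+01, -3.70175564e+01, -1.57153727e-04,
        6.88363143e-03,  3.21727924e-06]), 'tool_pos': array([0.19500355, 0.59313689, 0.23003854]), 'tool_rot': array([-0.49696396, -3.10145943,  0.00316126]), 'contact_force': array([-0.30772251,  1.28819304, -0.69770566]), 'wrist_torque': array([-0.01159431,  0.07984886,  0.00758213]), 'opening': 0.0853729368217716}
scene [[445.22525127   0.         280.78509906]
 [  0.         445.22525127 205.2089643 ]
 [  0.           0.           1.        ]] [[ 1.37126525e-01 -6.86372546e-01  7.14205184e-01  1.39197158e+00]
 [ 9.90552672e-01  9.40629439e-02 -9.97876039e-02 -1.21990015e-01]
 [ 1.31122968e-03  7.21141381e-01  6.92786684e-01  8.23638571e-01]
 [ 0.00000000e+00  0.00000000e+00  0.00000000e+00  1.00000000e+00]] ['color', 'mtx', 'T']
top [[435.31500753   0.         280.04663589]
 [  0.         435.31500753 206.7220355 ]
 [  0.           0.           1.        ]] [[-1.43855572e-01  9.64988159e-01 -2.19324934e-01  3.53854932e-01]
 [-9.89598586e-01 -1.40174609e-01  3.23375574e-02  1.82306383e-02]
 [ 4.61573061e-04  2.21695582e-01  9.75115817e-01  1.00356995e+00]
 [ 0.00000000e+00  0.00000000e+00  0.00000000e+00  1.00000000e+00]] ['color', 'mtx', 'T']
```

View pics/scene0.png

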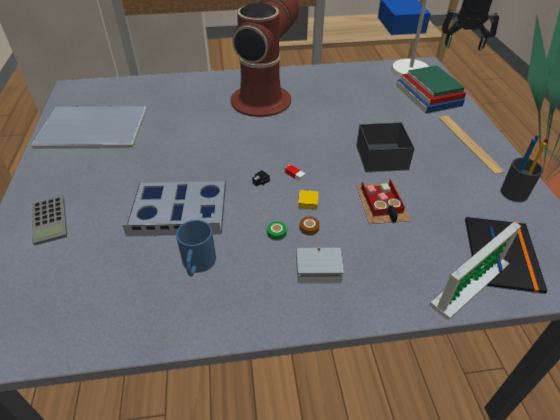

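View pics/top0.png

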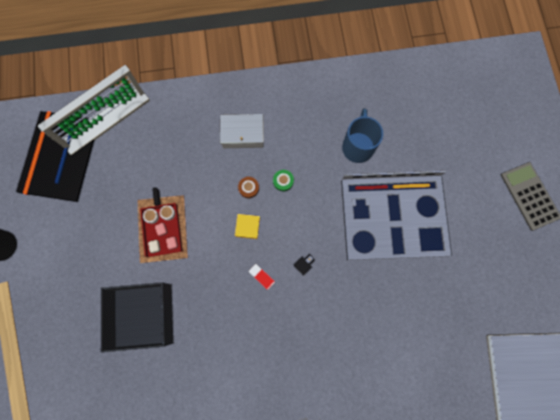

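```bash
cat > h.py <<'E'
import numpy as np, cv2
from station import ctrl
from scipy.spatial.transform import Rotation as R
def img(n,save=None):
    im=ctrl.get_image(n)
    if save: cv2.imwrite(f"pics/{save}.png",im["color"][:,:,::-1])
    return im
def ray(im,uv):
    uv=np.atleast_2d(np.asarray(uv,float)); K=im["mtx"];T=im["T"]
    d=np.c_[(uv[:,0]-K[0,2])/K[0,0],-(uv[:,1]-K[1,2])/K[1,1],-np.ones(len(uv))]
    return T[:3,3],d@T[:3,:3].T
def plane(im,uv,z):
    o,d=ray(im,uv); s=(z-o[2])/d[:,2]
    return o+d*s[:,None]
def proj(im,P):
    P=np.atleast_2d(P);T=im["T"];K=im["mtx"]
    c=(P-T[:3,3])@T[:3,:3]
    return np.c_[K[0,0]*c[:,0]/-c[:,2]+K[0,2],-K[1,1]*c[:,1]/-c[:,2]+K[1,2]]
def crop(im,x0,y0,x1,y1,s,name):
    c=cv2.resize(im["color"][y0:y1,x0:x1,::-1],None,fx=s,fy=s,interpolation=cv2.INTER_CUBIC)
    cv2.imwrite(f"pics/{name}.png",c)
E
python3 - <<'E'
from h import *
t=img("top");s=img("scene")
crop(t,330,160,460,270,6,"t_org"); crop(t,210,100,330,300,3,"t_pcs"); crop(s,110,165,240,240,6,"s_org"); crop(s,240,160,330,250,6,"s_pcs")
crop(t,90,180,200,360,3,"t_pan")
E
```

```text
(no output)
```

View pics/t_org.png

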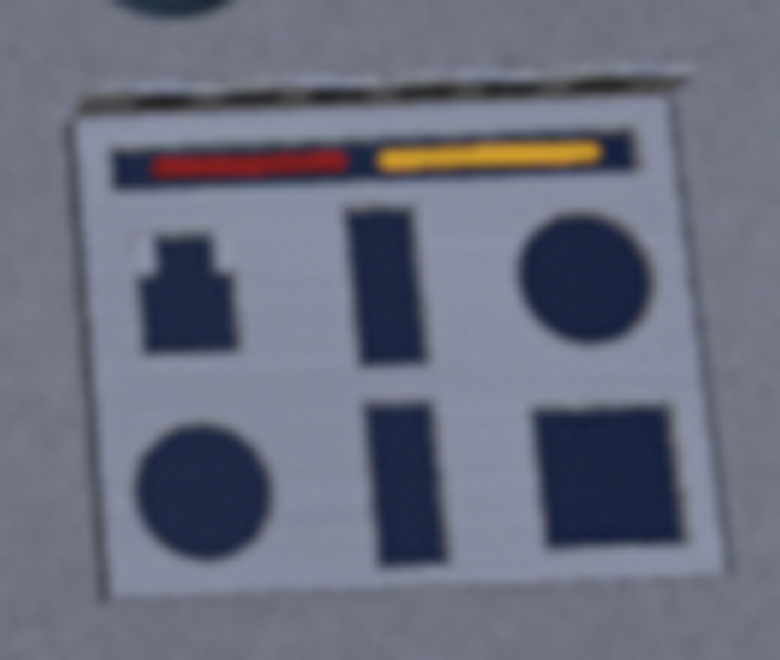

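View pics/t_pcs.png

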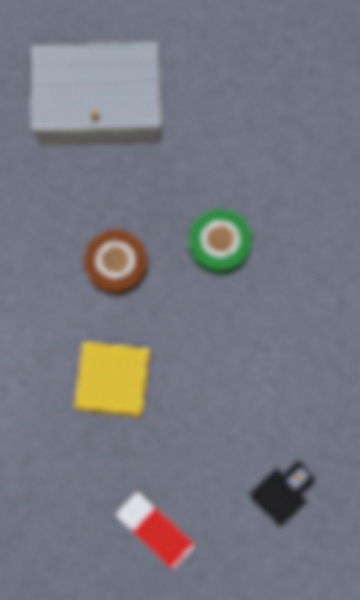

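View pics/s_org.png

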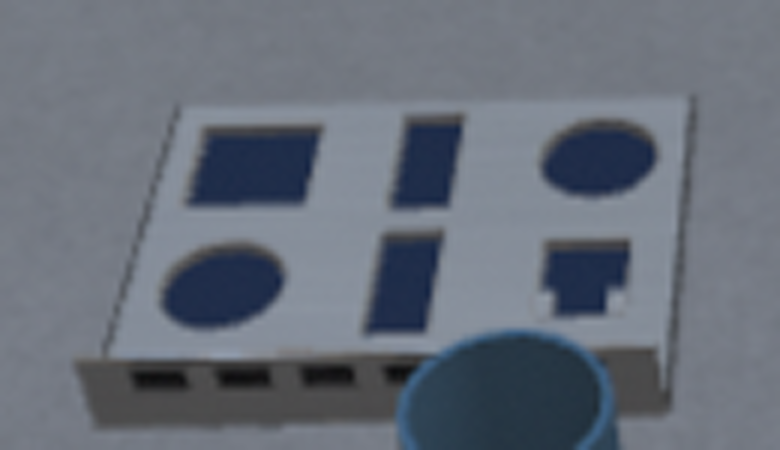

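View pics/s_pcs.png

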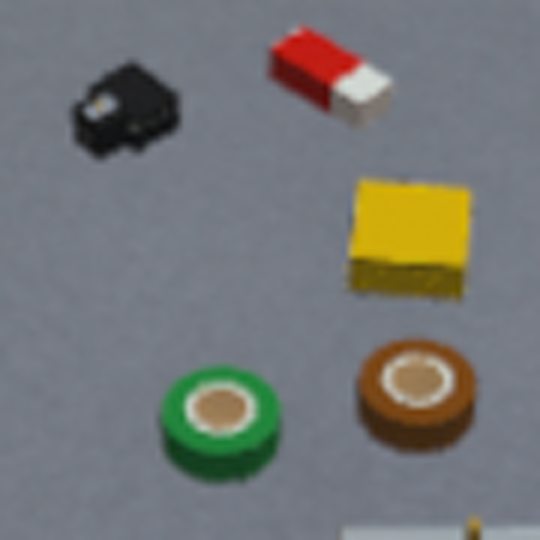

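View pics/t_pan.png

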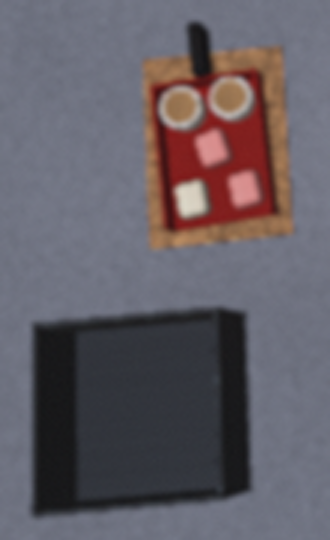

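```bash
cat > m.py <<'E'
from h import *
def blobs(im,mask,amin=60):
    n,l,st,c=cv2.connectedComponentsWithStats(mask.astype(np.uint8),connectivity=8)
    out=[]
    for i in range(1,n):
        if st[i,4]>=amin:
            m=(l==i).astype(np.uint8)
            cn=max(cv2.findContours(m,cv2.RETR_EXTERNAL,cv2.CHAIN_APPROX_NONE)[0],key=len)
            out.append((st[i,4],c[i],st[i,:4],cn[:,0,:]))
    return out
E
python3 - <<'E'
from m import *
res={}
for n,win in(("top",(330,160,460,270)),("scene",(110,165,240,240))):
    im=img(n); x0,y0,x1,y1=win
    c=im["color"][y0:y1,x0:x1]; c=cv2.resize(c,None,fx=8,fy=8,interpolation=cv2.INTER_CUBIC).astype(int)
    r,g,b=c[...,0],c[...,1],c[...,2]
    m=(b-r>20)&(r<75)&(b<120)
    print(n)
    for a,ct,bb,cn in blobs(im,m,3000):
        uv=(ct+.5)/8-.5+np.array([x0,y0])
        print(a,uv.round(2),plane(im,uv,0.0065).round(4)[0],bb)
E
```

```text
top
4535 [368.05 187.84] [ 0.5936 -0.2281  0.0065] [151 189 366  63]
16966 [393.81 207.48] [ 0.5379 -0.2789  0.0065] [463 279 104 207]
22247 [426.79 206.15] [ 0.5299 -0.3563  0.0065] [693 288 171 169]
15722 [360.73 209.6 ] [ 0.5441 -0.2011  0.0065] [187 316 128 154]
18207 [397.05 240.36] [ 0.4605 -0.2707  0.0065] [489 539 105 216]
31813 [430.64 239.02] [ 0.4524 -0.3481  0.0065] [712 542 194 188]
24523 [363.37 241.62] [ 0.4688 -0.1932  0.0065] [182 568 178 178]
scene
8010 [180.76 192.22] [ 0.4618 -0.2679  0.0065] [524 167  92 110]
10230 [209.36 191.61] [ 0.4699 -0.1905  0.0065] [724 172 151  89]
13948 [152.   192.82] [ 0.4536 -0.3455  0.0065] [252 178 173  96]
9356 [176.9  212.33] [ 0.5394 -0.276   0.0065] [489 320  99 124]
7901 [206.98 211.  ] [ 0.545  -0.1984  0.0065] [725 333 115  88]
11969 [146.68 212.92] [ 0.5309 -0.3538  0.0065] [218 336 160 101]
36980 [194.54 230.83] [ 0.6118 -0.2305  0.0065] [525 444 301 156]
```

```bash
cat > pcs.py <<'E'
from m import *
S=8
def sub(im,win):
    x0,y0,x1,y1=win
    c=im["color"][y0:y1,x0:x1]; c=cv2.resize(c,None,fx=S,fy=S,interpolation=cv2.INTER_CUBIC).astype(int)
    return c[...,0],c[...,1],c[...,2],np.array([x0,y0])
def world(im,o,pts,z): return plane(im,(np.asarray(pts,float)+.5)/S-.5+o,z)
def rect(w):
    w=w[:,:2]; (c,sz,a)=cv2.minAreaRect((w*1000).astype(np.float32)); 
    return np.array(c).round(1),np.array(sz).round(1),round(a,1)
def run(im,win):
    r,g,b,o=sub(im,win)
    L=[("yellow",(r>150)&(g>130)&(b<90),.022),("red",(r>150)&(g<80)&(b<80),.018),
       ("white",(r>165)&(g>160)&(b>150),.019),("green",(g-r>50)&(g>70),.019),("amber",(r-b>50)&(r-g>35)&(r<175)&(g>30),.019),("black",(r<60)&(g<60)&(b<60),.022)]
    for nm,m,z in L:
        for a,ct,bb,cn in blobs(im,m,500):
            w=world(im,o,cn,z)
            print(nm,a,world(im,o,ct,z)[0,:2].round(4),"rect",*rect(w))
E
python3 - <<'E'
from pcs import *
for n,w in(("top",(215,160,330,300)),("scene",(240,160,330,245))):
    print(n); run(img(n),w)
E
```

```text
top
yellow 31756 [0.5408 0.0669] rect [541.1  67. ] [52.1 52.5] 76.1
red 10638 [0.417  0.0451] rect [417.   45.3] [35.9 24. ] 39.3
white 2650 [ 0.6402 -0.0305] rect [640.7 -30.6] [27.  26.9] 15.4
white 2785 [0.6343 0.0528] rect [634.7  52.9] [28.5 27. ] 79.5
white 5380 [0.4398 0.0635] rect [439.9  63.5] [18.2 24.5] 38.9
green 12507 [ 0.6385 -0.0303] rect [639.3 -30.6] [47.7 50.2] 81.7
amber 829 [ 0.6427 -0.0321] rect [642.5 -31.6] [14.2 10.6] 73.5
amber 11004 [0.6332 0.053 ] rect [634.2  52.8] [48.4 47.1] 18.5
amber 648 [0.6322 0.0513] rect [632.3  50.8] [ 7.5 12. ] 27.3
amber 525 [0.4238 0.0344] rect [424.7  35.2] [39.3  2. ] 38.1
amber 580 [0.4087 0.0543] rect [408.9  54.6] [39.6  2.3] 39.9
black 10778 [ 0.4339 -0.045 ] rect [437.8 -49.8] [31.5 40.7] 36.4
scene
yellow 16096 [0.5432 0.0698] rect [543.   69.7] [51.9 52.6] 75.9
red 4328 [0.4174 0.0475] rect [417.5  47.9] [39.9 24.5] 38.3
white 2080 [0.4422 0.0654] rect [442.3  65.4] [18.8 23.7] 37.6
white 557 [0.6372 0.0658] rect [637.1  65.1] [ 8.6 23. ] 80.9
green 9942 [ 0.6446 -0.0278] rect [641.9 -28.1] [48.4 51.9] 79.8
amber 7295 [0.6387 0.055 ] rect [636.7  55.2] [46.6 48.2] 78.6
black 10137 [ 0.4518 -0.0462] rect [451.4 -49.4] [49.9 55. ] 33.8
```

```bash
cat > plan.py <<'E'
from h import *
def pose():
    o=ctrl.get_obs(); return o,np.array(o["tool_pos"]),R.from_rotvec(o["tool_rot"])
def down(yaw):  # tool y at yaw deg, z down
    a=np.radians(yaw); y=np.array([np.cos(a),np.sin(a),0]); z=np.array([0,0,-1.]); x=np.cross(y,z)
    return R.from_matrix(np.c_[x,y,z])
def rows(*tg,rot=None):
    """tg: (x,y,z mm, yaw deg or Rotation)"""
    o,p,r=pose()
    yv=r.as_matrix()[:,1]
    print("t",round(o["t"],2),"pos",(p*1000).round(1),"yaw",np.degrees(np.arctan2(yv[1],yv[0])).round(1),"open",round(o["opening"]*1000,1),"F",o["contact_force"].round(1), "q",o["q"].round(2))
    for x,y,z,w in tg:
        w=w if isinstance(w,R) else down(w)
        d=r.inv().apply(np.array([x,y,z])/1000-p)*100
        t=np.degrees((r.inv()*w).as_rotvec())
        print([round(float(v),2) for v in d],[round(float(v),1) for v in t], "rows>=",int(np.ceil(max(np.linalg.norm(d)/6.25,np.linalg.norm(t)/10.7))))
E
python3 -c "
from plan import *
rows((542,68,120,76),(542,68,5,76),(542,68,5,166),(542,68,120,76))
t=img('top')
print(plane(t,[[345,140],[382,140],[221,146],[263,147],[221,115],[263,115]],.05).round(3))"
```

```text
t 0.4 pos [195.2 593.6 231.1] yaw 71.8 open 85.2 F [-0.5  0.5  0.6] q [ 1.13  0.05  1.61  0.    1.48 -0.12]
[-49.36, -39.09, 11.12] [-0.0, -0.0, -4.2] rows>= 11
[-49.36, -39.09, 22.62] [-0.0, -0.0, -4.2] rows>= 11
[-49.36, -39.09, 22.62] [-0.0, -0.0, -94.2] rows>= 11
[-49.36, -39.09, 11.12] [-0.0, -0.0, -4.2] rows>= 11
[[ 0.704 -0.186  0.05 ]
 [ 0.692 -0.271  0.05 ]
 [ 0.731  0.101  0.05 ]
 [ 0.715  0.005  0.05 ]
 [ 0.808  0.093  0.05 ]
 [ 0.794 -0.006  0.05 ]]
```

Call:
{"fn": "play_rows", "kwargs": {
  "motion": [
    [[-1,-49.36,-39.09,11.1,0,0,-4.2],[-1,-49.36,-39.09,11.1,0,0,-4.2],[-1,-49.36,-39.09,11.1,0,0,-4.2],[-1,-49.36,-39.09,11.1,0,0,-4.2],[-1,-49.36,-39.09,11.1,0,0,-4.2],[-1,-49.36,-39.09,11.1,0,0,-4.2],[-1,-49.36,-39.09,11.1,0,0,-4.2],[-1,-49.36,-39.09,11.1,0,0,-4.2],[-1,-49.36,-39.09,11.1,0,0,-4.2],[-1,-49.36,-39.09,11.1,0,0,-4.2],[-1,-49.36,-39.09,11.1,0,0,-4.2],[-1,-49.36,-39.09,11.1,0,0,-4.2],[-1,-49.36,-39.09,11.1,0,0,-4.2],[-1,-49.36,-39.09,11.1,0,0,-4.2],[-1,-49.36,-39.09,17,0,0,-4.2],[-1,-49.36,-39.09,20,0,0,-4.2],[-1,-49.36,-39.09,22,0,0,-4.2],[-1,-49.36,-39.09,22.6,0,0,-4.2],[-1,-49.36,-39.09,22.6,0,0,-4.2]]
  ],
  "newtons": 20
}}

```text
t: 2.82
tool_pos: [0.5427, 0.0683, 0.006]
tool_rot: [0.382, 3.117, 0.0]
contact_force: [0.8, 0.5, 0.8]
opening: 0.0854
```

```bash
python3 -c "
from plan import *
rows((542,68,5,76),(542,68,5,166))
"
```

```text
t 2.83 pos [542.7  68.3   6. ] yaw 76.0 open 85.4 F [0.8 0.5 0.8] q [-0.01  0.12  1.95 -0.    1.07 -1.34]
[0.06, -0.04, 0.1] [0.0, 0.1, 0.0] rows>= 1
[0.06, -0.04, 0.1] [-0.0, 0.1, -90.0] rows>= 9
```

Call:
{"fn": "play_rows", "kwargs": {
  "motion": [
    [[1,0,0,0,0,0,0],[1,0,0,0,0,0,0],[1,0,0,0,0,0,0],[1,0,0,0,0,0,0],[1,0,0,0,0,0,0],[-1,0,0,0,0,0,0],[-1,0,0,0,0,0,0],[-1,0,0,0,0,0,0],[-1,0,0,-2.5,0,0,-45],[-1,0,0,-2.5,0,0,-90],[-1,0,0,-2.5,0,0,-90],[-1,0,0,-2.5,0,0,-90],[-1,0,0,-2.5,0,0,-90],[-1,0,0,-2.5,0,0,-90],[-1,0,0,-2.5,0,0,-90],[-1,0,0,-2.5,0,0,-90],[-1,0,0,-2.5,0,0,-90],[-1,0,0,-2.5,0,0,-90],[-1,0,0,0,0,0,-90],[-1,0,0,0,0,0,-90]]
  ]
}}

```text
t: 5.32
tool_pos: [0.5406, 0.0683, 0.004]
tool_rot: [1.931, -2.474, -0.003]
contact_force: [-0.2, -0.2, -0.5]
opening: 0.0855
```

Call:
{"fn": "play_rows", "kwargs": {
  "motion": [
    [[1,0,0,0,0,0,0],[1,0,0,0,0,0,0],[1,0,0,0,0,0,0],[1,0,0,0,0,0,0],[1,0,0,0,0,0,0]]
  ]
}}

```text
t: 5.95
tool_pos: [0.5412, 0.0683, 0.0047]
tool_rot: [1.932, -2.475, -0.002]
contact_force: [0.9, 0.4, 3.9]
opening: 0.0504
```

```bash
python3 -c "
from plan import *
rows((542,68,5,166))
"
```

```text
t 5.95 pos [541.2  68.3   4.7] yaw 166.0 open 50.4 F [0.9 0.4 3.9] q [-0.01  0.12  1.95 -0.    1.07 -2.91]
[0.01, -0.09, -0.03] [0.1, -0.0, -0.0] rows>= 1
```

```bash
python3 -c "
from plan import *
P=[]
for i in range(8):
    im=img('scene' if i%2 else 'top'); P.append(ctrl.get_obs()['tool_pos']*1000)
P=np.array(P);print(P.round(1),P.mean(0))
crop(img('scene'),250,120,370,230,6,'grip1')
rows((542,68,5,166),(542,68,100,166),(542-150,68,150,166))
"
```

```text
[[541.2  68.3   4.7]
 [541.2  68.3   4.7]
 [541.2  68.3   4.7]
 [541.2  68.3   4.7]
 [541.2  68.3   4.7]
 [541.2  68.3   4.7]
 [541.2  68.3   4.7]
 [541.2  68.3   4.7]] [541.17459707  68.29931975   4.7318066 ]
t 6.4 pos [541.2  68.3   4.7] yaw 166.0 open 50.3 F [-0.9 -0.6  5.1] q [-0.01  0.12  1.95 -0.    1.07 -2.91]
[0.01, -0.09, -0.03] [0.1, -0.0, -0.0] rows>= 1
[0.02, -0.06, -9.53] [0.1, -0.0, -0.0] rows>= 2
[3.66, 14.5, -14.49] [0.1, -0.0, -0.0] rows>= 4
```

View pics/grip1.png

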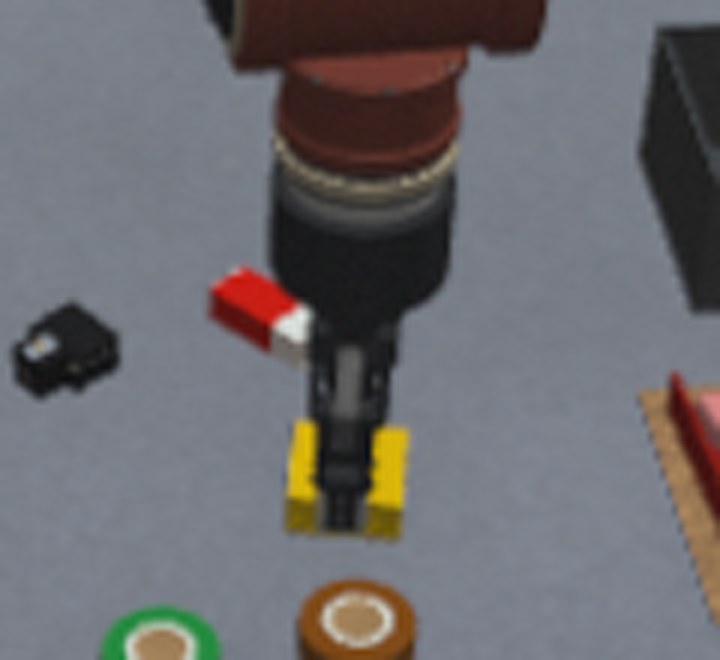

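Call:
{"fn": "play_rows", "kwargs": {
  "motion": [
    [[-1,0,0,0,0.1,0,0],[-1,0,0,0,0.1,0,0],[-1,0,0,0,0.1,0,0],[-1,0,0,-6,0,0,0],[-1,0,0,-12,0,0,0],[-1,28,10,-15,0,0,45],[-1,28,10,-15,0,0,45],[-1,28,10,-15,0,0,45],[-1,28,10,-15,0,0,45],[-1,28,10,-15,0,0,45],[-1,28,10,-15,0,0,45],[-1,28,10,-15,0,0,45]]
  ]
}}

```text
t: 7.9
tool_pos: [0.3766, -0.1789, 0.155]
tool_rot: [0.837, -3.026, -0.002]
contact_force: [-0.2, 0.3, 0.3]
opening: 0.0852
```

Run:
```python
from pcs import *
img("top","t2");img("scene","s2")
for n,w in(("top",(215,160,330,300)),("scene",(240,160,330,245))):
    print(n); run(img(n),w)
from plan import rows
rows((541,68,100,166))
```

```text
top
yellow 31383 [0.5405 0.0652] rect [540.4  65.2] [51.4 52.7] 76.2
red 10129 [0.417  0.0451] rect [417.2  45.1] [35.3 22.9] 38.3
white 3583 [ 0.6403 -0.0307] rect [640.6 -30.6] [28.1 28.2] 16.1
white 3873 [0.6348 0.0528] rect [634.9  53. ] [29.4 28.3] 81.7
white 5854 [0.4399 0.0635] rect [439.9  63.6] [19.  25.5] 38.9
green 13067 [ 0.6384 -0.0303] rect [639.2 -30.6] [48.3 50.5] 81.7
amber 1912 [ 0.6405 -0.0311] rect [640.4 -31.2] [14.8 14.8] 41.7
amber 11576 [0.6331 0.053 ] rect [634.2  52.8] [48.6 47.4] 18.5
amber 1839 [0.6349 0.0527] rect [635.1  52.8] [14.4 14.3] 82.6
black 10196 [ 0.4339 -0.0448] rect [437.6 -49.7] [30.9 39.5] 36.4
scene
yellow 16070 [0.5434 0.0683] rect [543.2  68.3] [51.7 52.7] 76.5
red 4331 [0.4174 0.0474] rect [417.6  47.8] [39.6 24.6] 38.0
white 2144 [0.4422 0.0654] rect [442.4  65.4] [19.3 23.8] 37.5
white 612 [0.637  0.0657] rect [637.1  65.1] [ 9.2 23.9] 81.0
white 542 [ 0.6419 -0.0188] rect [640.1 -20.6] [25.5 12.3] 6.1
green 10086 [ 0.6447 -0.0277] rect [641.9 -28.1] [48.4 52. ] 79.0
amber 7449 [0.6387 0.0549] rect [636.8  55.2] [46.6 48.5] 78.6
black 10039 [ 0.4518 -0.0462] rect [451.4 -49.4] [49.5 55. ] 34.0
t 8.1 pos [ 377.  -178.1  154.9] yaw 121.1 open 85.4 F [-0.6 -0.1 -0.6] q [-0.62 -0.42  2.16 -0.    1.41 -2.73]
[-26.76, 12.6, 5.45] [0.2, -0.1, -44.9] rows>= 5
```

View pics/t2.png

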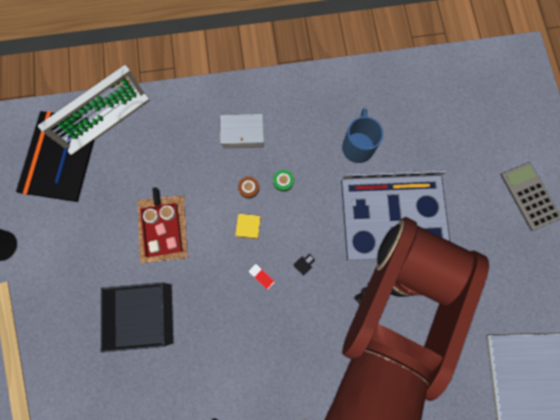

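Run:
```python
import numpy as np
W=np.array([[538.65,-277.45],[530.4,-355.05],[461.15,-269.3],[453.0,-346.8],[469.35,-191.85]])
L=np.array([[39,0],[39,-78],[-39,0],[-39,-78],[-39,78]],float)
z=W@[1,1j]; l=L@[1,1j]
zc=z-z.mean(); lc=l-l.mean()
k=(np.conj(lc)@zc)/(np.conj(lc)@lc); th=np.angle(k); print(abs(k),np.degrees(th))
r=np.exp(1j*th); t=z.mean()-r*l.mean()
print("resid",(z-(t+r*l)).round(2))
for n,v in dict(tee=39+78j,longp=39,roundp=39-78j,roundm=-39+78j,longm=-39,sq=-39-78j).items():
    p=t+r*v+(-0.6+1.55j); print(n,round(p.real,1),round(p.imag,1))
```

```text
0.9989379016211173 -6.037295795644962
resid [-0.04+0.05j -0.09+0.02j  0.03-0.j    0.08+0.06j  0.02-0.12j]
tee 546.3 -198.4
longp 538.1 -275.9
roundp 529.9 -353.5
roundm 468.7 -190.2
longm 460.5 -267.7
sq 452.3 -345.3
```

```bash
python3 -c "
from plan import *
rows((541.2,68.3,120,76),(541.2,68.3,40,76),(541.2,68.3,5,76))"
```

```text
t 8.1 pos [ 377.  -178.1  154.9] yaw 121.1 open 85.4 F [-0.6 -0.1 -0.6] q [-0.62 -0.42  2.16 -0.    1.41 -2.73]
[-26.79, 12.61, 3.45] [0.1, -0.2, 45.1] rows>= 5
[-26.81, 12.6, 11.45] [0.1, -0.2, 45.1] rows>= 6
[-26.82, 12.59, 14.95] [0.1, -0.2, 45.1] rows>= 6
```

Call:
{"fn": "play_rows", "kwargs": {
  "motion": [
    [[-1,-26.8,12.6,3.45,0.1,-0.2,45.1],[-1,-26.8,12.6,3.45,0.1,-0.2,45.1],[-1,-26.8,12.6,3.45,0.1,-0.2,45.1],[-1,-26.8,12.6,3.45,0.1,-0.2,45.1],[-1,-26.8,12.6,3.45,0.1,-0.2,45.1],[-1,-26.8,12.6,3.45,0.1,-0.2,45.1],[-1,-26.8,12.6,3.45,0.1,-0.2,45.1],[-1,-26.8,12.6,9,0.1,-0.2,45.1],[-1,-26.8,12.6,13,0.1,-0.2,45.1],[-1,-26.82,12.59,14.9,0.1,-0.2,45.1],[-1,-26.82,12.59,14.9,0.1,-0.2,45.1],[1,-26.82,12.59,14.9,0.1,-0.2,45.1],[1,-26.82,12.59,14.9,0.1,-0.2,45.1],[1,-26.82,12.59,14.9,0.1,-0.2,45.1],[1,-26.82,12.59,14.9,0.1,-0.2,45.1],[1,-26.82,12.59,14.9,0.1,-0.2,45.1]]
  ],
  "newtons": 40
}}

```text
t: 10.1
tool_pos: [0.5431, 0.0682, 0.0078]
tool_rot: [0.383, 3.114, -0.0]
contact_force: [-1.2, 0.0, 7.6]
opening: 0.0497
```

```bash
python3 -c "
from plan import *
rows((541.2,68.3,100,76),(452.3,-345.3,100,84),(452.3,-345.3,40,84))"
```

```text
t 10.1 pos [543.1  68.2   7.8] yaw 76.0 open 49.7 F [-1.2  0.   7.6] q [-0.01  0.12  1.95 -0.    1.07 -1.34]
[0.15, -0.04, -9.22] [0.0, 0.3, -0.0] rows>= 2
[-1.24, -42.32, -9.23] [-0.0, 0.3, -8.0] rows>= 7
[-1.22, -42.32, -3.23] [-0.0, 0.3, -8.0] rows>= 7
```

Call:
{"fn": "play_rows", "kwargs": {
  "motion": [
    [[1,0.15,0,-4,0,0.3,0],[1,0.15,0,-9,0,0.3,0],[1,-1,-42,-9.2,0,0.3,-8],[1,-1,-42.5,-9.2,0,0.3,-8],[1,-1,-42.5,-9.2,0,0.3,-8],[1,-1,-42.5,-9.2,0,0.3,-8],[1,-1,-42.5,-9.2,0,0.3,-8],[1,-1,-42.5,-9.2,0,0.3,-8],[1,-1,-42.5,-9.2,0,0.3,-8],[1,-1,-42.5,-6,0,0.3,-8],[1,-1.05,-42.3,-5.2,0,0.3,-8],[1,-1.05,-42.3,-5.2,0,0.3,-8],[1,-1.05,-42.3,-5.2,0,0.3,-8]]
  ]
}}

```text
t: 11.72
tool_pos: [0.4515, -0.3445, 0.0609]
tool_rot: [0.163, 3.137, -0.002]
contact_force: [0.1, 0.3, 0.6]
opening: 0.0499
```

Run:
```python
from pcs import *
from plan import rows
t=img("top","t3");s=img("scene");crop(s,100,130,240,240,5,"s3")
r,g,b,o=sub(s,(110,150,240,240))
for a,ct,bb,cn in blobs(s,(r>150)&(g>130)&(b<90),500): print(a,*rect(world(s,o,cn,.022+.06-.008)))
rows((452.3,-345.3,40,84))
```

```text
14291 [ 450.1 -344.5] [52.7 53.6] 83.8
t 11.82 pos [ 451.5 -344.7   61. ] yaw 84.0 open 49.6 F [0.3 0.6 0.6] q [-0.78  0.09  1.88 -0.    1.18 -2.25]
[-0.08, -0.05, 2.1] [-0.1, 0.1, 0.0] rows>= 1
```

View pics/t3.png

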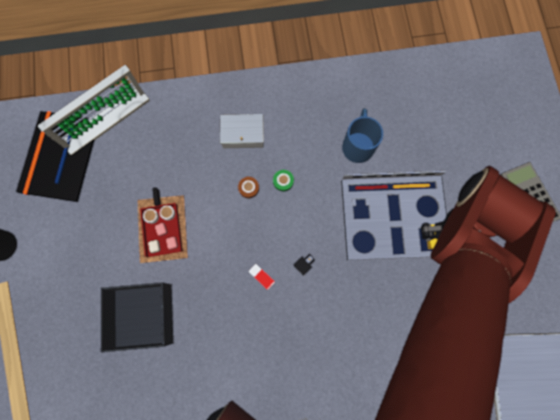

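View pics/s3.png

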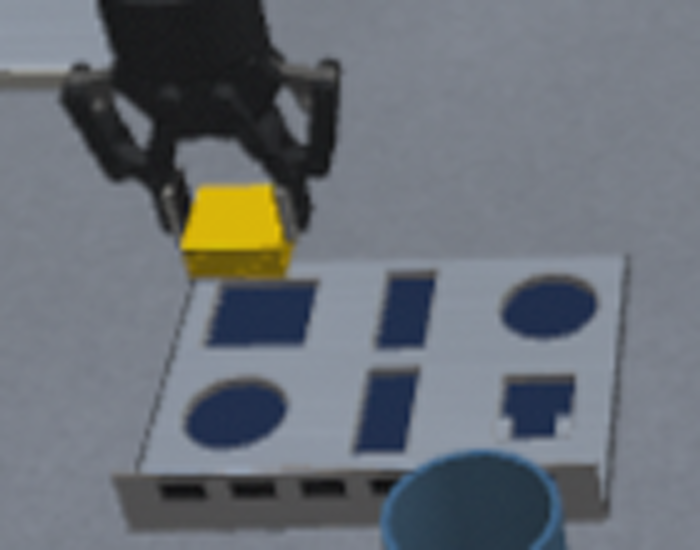

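Run:
```python
from plan import rows
rows((454.2,-345.5,30,84),(454.2,-345.5,10.5,84))
```

```text
t 11.82 pos [ 451.5 -344.7   61. ] yaw 84.0 open 49.6 F [0.3 0.6 0.6] q [-0.78  0.09  1.88 -0.    1.18 -2.25]
[-0.27, -0.04, 3.1] [-0.1, 0.1, 0.0] rows>= 1
[-0.27, -0.04, 5.05] [-0.1, 0.1, 0.0] rows>= 1
```

Call:
{"fn": "play_rows", "kwargs": {
  "motion": [
    [[1,-0.27,-0.05,2,0,0.1,0],[1,-0.27,-0.05,3,0,0.1,0],[1,-0.27,-0.05,3.6,0,0.1,0],[1,-0.27,-0.05,4.1,0,0.1,0],[1,-0.27,-0.05,4.5,0,0.1,0],[1,-0.27,-0.05,4.8,0,0.1,0],[1,-0.27,-0.05,5.1,0,0.1,0],[1,-0.27,-0.05,5.1,0,0.1,0]]
  ]
}}

```text
t: 12.82
tool_pos: [0.4546, -0.346, 0.0109]
tool_rot: [-0.163, -3.137, 0.003]
contact_force: [-0.9, 1.3, 3.3]
opening: 0.0501
```

Run:
```python
from pcs import *
from plan import rows
s=img("scene");crop(s,100,130,240,240,5,"s4")
r,g,b,o=sub(s,(110,150,240,240))
for a,ct,bb,cn in blobs(s,(r>150)&(g>130)&(b<90),500): print(a,*rect(world(s,o,cn,.025)))
rows((454.2,-345.5,10,84))
```

```text
13934 [ 454.4 -345.5] [53.3 53.9] 84.5
t 12.88 pos [ 454.6 -346.    10.8] yaw 84.0 open 49.9 F [-2.5  1.7  4.1] q [-0.78  0.17  1.89 -0.    1.09 -2.25]
[0.04, 0.04, 0.08] [-0.1, -0.0, 0.0] rows>= 1
```

View pics/s4.png

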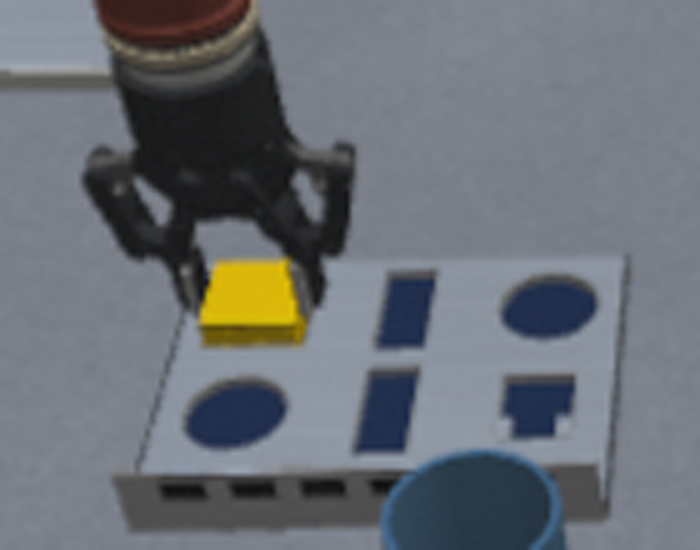

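Call:
{"fn": "play_rows", "kwargs": {
  "motion": [
    [[0,0,0,0,0,0,0],[-0.4,0,0,0,0,0,0],[-0.6,0,0,0,0,0,0],[-0.6,0,0,-4,0,0,0],[-1,0,0,-9,0,0,0],[-1,0,0,-9,0,0,0]]
  ]
}}

```text
t: 13.62
tool_pos: [0.4573, -0.3484, 0.1063]
tool_rot: [0.163, 3.13, -0.014]
contact_force: [0.2, 0.4, 0.2]
opening: 0.0855
```

Run:
```python
from pcs import *
from plan import rows
s=img("scene");crop(s,100,130,240,240,5,"s5")
r,g,b,o=sub(s,(110,150,240,240))
for a,ct,bb,cn in blobs(s,(r>150)&(g>130)&(b<90),500): print(a,*rect(world(s,o,cn,.025)))
for n,w in(("top",(215,160,330,300)),("scene",(240,160,330,245))):
    print(n); run(img(n),w)
rows((424.3,53.1,110,128.3),(424.3,53.1,8,128.3))
```

```text
15499 [ 454.6 -345.4] [52.5 53. ] 84.0
top
red 10291 [0.417  0.0451] rect [417.2  45.1] [35.7 23.3] 38.2
white 3293 [ 0.6403 -0.0306] rect [640.7 -30.6] [27.8 27.7] 15.3
white 3554 [0.6348 0.0528] rect [634.9  52.9] [29.1 27.6] 81.7
white 5693 [0.4398 0.0635] rect [439.9  63.6] [18.8 25.2] 38.6
green 12896 [ 0.6384 -0.0303] rect [639.3 -30.6] [48.3 50.2] 81.7
amber 1823 [ 0.6406 -0.0312] rect [640.5 -30.9] [14.4 14.4] 81.7
amber 11348 [0.6331 0.053 ] rect [634.1  52.9] [48.7 47.2] 16.2
amber 1553 [0.6347 0.0525] rect [634.9  52.6] [13.6 13.8] 36.1
black 10373 [ 0.4339 -0.0449] rect [437.8 -49.7] [31.2 39.9] 37.3
scene
red 4331 [0.4175 0.0473] rect [417.6  47.8] [39.5 24.7] 38.3
white 2202 [0.4422 0.0654] rect [442.3  65.4] [19.3 24.2] 37.6
white 657 [0.6369 0.0657] rect [637.1  65. ] [ 9.4 23.9] 81.7
white 625 [ 0.6409 -0.0196] rect [638.9 -22.3] [26.6 15.4] 18.9
white 521 [ 0.6417 -0.0386] rect [641.5 -38.4] [20.8  7.2] 8.2
green 10287 [ 0.6449 -0.0276] rect [642.  -28.2] [48.5 52.3] 78.3
amber 7578 [0.6387 0.0549] rect [636.9  55.1] [47.2 48.5] 81.8
black 9978 [ 0.4518 -0.0462] rect [451.4 -49.4] [49.5 54.8] 33.8
t 13.78 pos [ 454.1 -345.3   99.9] yaw 84.0 open 85.4 F [-0.6  0.6 -0.4] q [-0.78  0.04  1.85 -0.    1.25 -2.25]
[7.1, 39.32, -1.05] [-0.0, -0.1, -44.3] rows>= 7
[7.08, 39.33, 9.15] [-0.0, -0.1, -44.3] rows>= 7
```

View pics/s5.png

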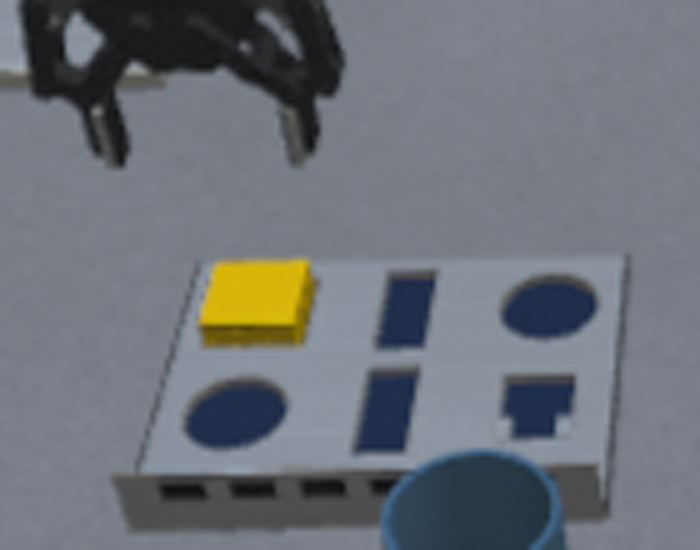

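Call:
{"fn": "play_rows", "kwargs": {
  "motion": [
    [[-1,7.1,39.3,-1,0,0,-44.3],[-1,7.1,39.3,-1,0,0,-44.3],[-1,7.1,39.3,-1,0,0,-44.3],[-1,7.1,39.3,-1,0,0,-44.3],[-1,7.1,39.3,-1,0,0,-44.3],[-1,7.1,39.3,-1,0,0,-44.3],[-1,7.1,39.3,-1,0,0,-44.3],[-1,7.1,39.3,-1,0,0,-44.3],[-1,7.1,39.3,4,0,0,-44.3],[-0.2,7.1,39.3,7,0,0,-44.3],[-0.2,7.1,39.3,9,0,0,-44.3],[-0.2,7.08,39.33,9.1,0,0,-44.3],[-0.2,7.08,39.33,9.1,0,0,-44.3],[1,7.08,39.33,9.1,0,0,-44.3],[1,7.08,39.33,9.1,0,0,-44.3],[1,7.08,39.33,9.1,0,0,-44.3],[1,7.08,39.33,9.1,0,0,-44.3]]
  ]
}}

```text
t: 15.9
tool_pos: [0.4255, 0.053, 0.0098]
tool_rot: [-1.032, 2.967, -0.003]
contact_force: [-0.4, -1.0, 5.9]
opening: 0.0226
```

Run:
```python
from pcs import *
from plan import rows
s=img("scene");crop(s,240,120,370,230,5,"s6")
rows((424.3,53.1,100,128.3),(460.5,-267.7,100,84),(460.5,-267.7,50,84))
```

```text
t 15.95 pos [425.5  53.    9.7] yaw 128.4 open 22.6 F [-0.2 -0.1  6.5] q [-0.05 -0.17  2.23 -0.    1.09 -2.29]
[0.09, 0.07, -9.03] [-0.1, -0.0, 0.1] rows>= 2
[17.16, -27.33, -8.98] [-0.1, 0.0, 44.4] rows>= 6
[17.16, -27.32, -3.98] [-0.1, 0.0, 44.4] rows>= 6
```

View pics/s6.png

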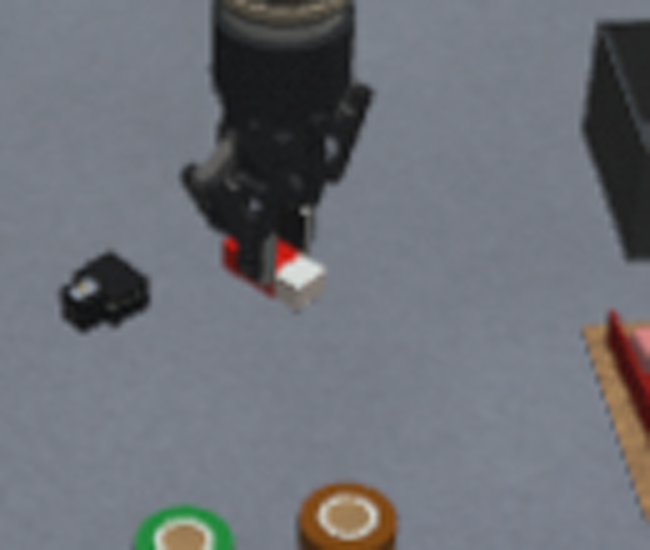

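Call:
{"fn": "play_rows", "kwargs": {
  "motion": [
    [[1,0.09,0,-4,0,0,0],[1,0.09,0,-9,0,0,0],[1,17.2,-27.3,-9,0,0,44.4],[1,17.2,-27.3,-9,0,0,44.4],[1,17.2,-27.3,-9,0,0,44.4],[1,17.2,-27.3,-9,0,0,44.4],[1,17.2,-27.3,-9,0,0,44.4],[1,17.2,-27.3,-9,0,0,44.4],[1,17.2,-27.3,-9,0,0,44.4],[1,17.2,-27.3,-4,0,0,44.4],[1,17.2,-27.3,-4,0,0,44.4],[1,17.2,-27.3,-4,0,0,44.4]]
  ]
}}

```text
t: 17.45
tool_pos: [0.4604, -0.2668, 0.051]
tool_rot: [0.163, 3.136, -0.002]
contact_force: [-0.6, -0.2, -0.4]
opening: 0.0228
```

Run:
```python
from pcs import *
from plan import rows
t=img("top");s=img("scene");crop(s,100,130,240,240,5,"s7")
crop(t,330,150,470,280,5,"t7")
rows((461.4,-267.8,30,84),(461.4,-267.8,12,84))
for im,w,n in((s,(110,140,240,240),'s'),(t,(340,150,460,270),'t')):
    r,g,b,o=sub(im,w); z=.018+.0405
    for m in((r>150)&(g<80)&(b<80),(r>165)&(g>160)&(b>150)):
        for a,ct,bb,cn in blobs(im,m,500): print(n,a,*rect(world(im,o,cn,z)))
```

```text
t 17.55 pos [ 461.3 -268.    52.4] yaw 84.0 open 22.6 F [ 0.6  0.5 -0.3] q [-0.67  0.02  1.97 -0.    1.15 -2.13]
[-0.0, 0.02, 2.24] [-0.2, 0.2, 0.0] rows>= 1
[0.01, 0.03, 4.04] [-0.2, 0.2, 0.0] rows>= 1
s 3582 [ 449.2 -269. ] [20.7 38.8] 87.0
s 2525 [ 479.6 -270.2] [24.9 17.5] 82.0
```

View pics/s7.png

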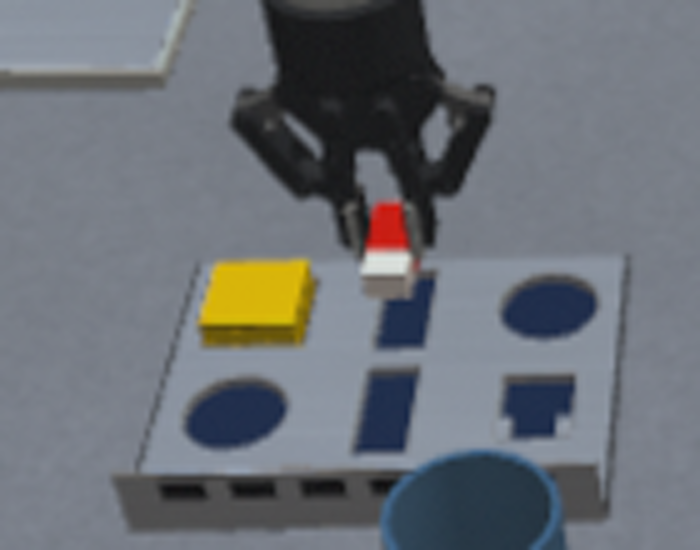

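View pics/t7.png

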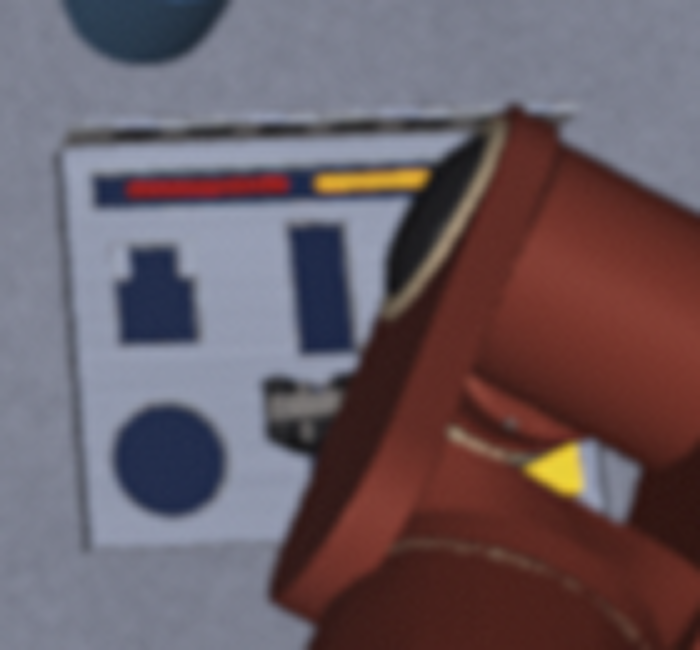

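Run:
```python
from plan import rows
rows((462,-267.9,25,84),(462,-267.9,12.,84))
```

```text
t 17.55 pos [ 461.3 -268.    52.4] yaw 84.0 open 22.6 F [ 0.6  0.5 -0.3] q [-0.67  0.02  1.97 -0.    1.15 -2.13]
[-0.06, 0.02, 2.74] [-0.2, 0.2, 0.0] rows>= 1
[-0.05, 0.03, 4.04] [-0.2, 0.2, 0.0] rows>= 1
```

Call:
{"fn": "play_rows", "kwargs": {
  "motion": [
    [[1,-0.06,0.02,1.5,-0.2,0.2,0],[1,-0.06,0.02,2.5,-0.2,0.2,0],[1,-0.06,0.02,3,-0.2,0.2,0],[1,-0.06,0.02,3.4,-0.2,0.2,0],[1,-0.06,0.02,3.7,-0.2,0.2,0],[1,-0.05,0.03,4.0,-0.2,0.2,0],[1,-0.05,0.03,4.1,-0.2,0.2,0],[1,-0.05,0.03,4.1,-0.2,0.2,0]]
  ]
}}

```text
t: 18.55
tool_pos: [0.4621, -0.2681, 0.0128]
tool_rot: [-0.164, -3.137, -0.001]
contact_force: [-4.1, 2.6, 8.0]
opening: 0.0229
```

Run:
```python
from pcs import *
from plan import rows
s=img("scene");crop(s,100,130,240,240,5,"s8")
rows((462,-267.9,12.,84))
```

```text
t 18.6 pos [ 462.2 -268.    12.8] yaw 84.0 open 22.7 F [-4.3  3.   8.3] q [-0.67  0.08  1.98  0.    1.08 -2.13]
[0.02, 0.01, 0.08] [0.0, -0.0, 0.0] rows>= 1
```

View pics/s8.png

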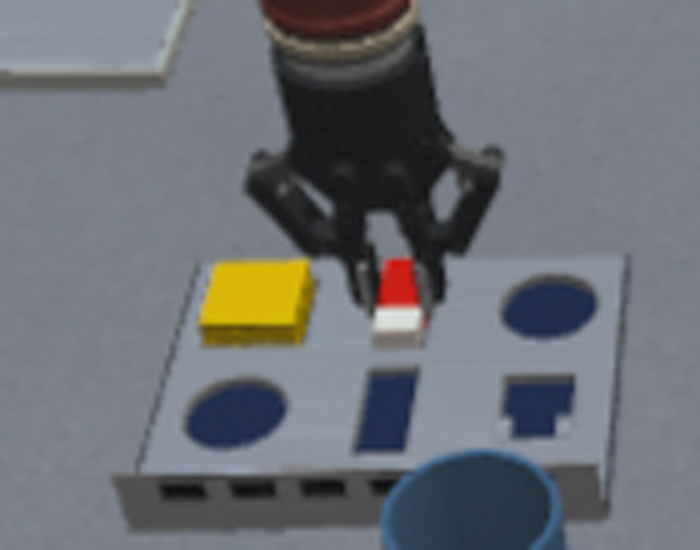

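Call:
{"fn": "play_rows", "kwargs": {
  "motion": [
    [[0.2,0,0,0,0,0,0],[0.1,0,0,0,0,0,0],[0.1,0,0,0,0,0,0],[0.1,0,0,-4,0,0,0],[-1,0,0,-9,0,0,0],[-1,0,0,-9,0,0,0]]
  ]
}}

```text
t: 19.35
tool_pos: [0.465, -0.2703, 0.108]
tool_rot: [0.163, 3.129, -0.008]
contact_force: [-0.3, -0.4, 1.1]
opening: 0.0735
```

Run:
```python
from pcs import *
from plan import rows
s=img("scene","s9")
t=img("top");crop(t,330,150,470,280,5,"t9");crop(t,280,240,340,290,10,"t9b");run(t,(215,160,330,300))
crop(s,100,130,340,240,3,"s9b")
rows((438.6,-46.4,110,126.4),(438.6,-46.4,7,126.4))
```

```text
white 3878 [ 0.6403 -0.0307] rect [640.6 -30.6] [28.4 28.6] 16.1
white 4176 [0.6349 0.0528] rect [635.  53.] [29.9 28.6] 81.7
green 13240 [ 0.6384 -0.0303] rect [639.3 -30.6] [48.3 50.8] 81.7
amber 11709 [0.6331 0.053 ] rect [634.2  52.9] [48.9 47.3] 15.1
amber 1799 [ 0.64   -0.0306] rect [640.  -30.3] [14.4 13.8] 81.6
amber 1821 [0.6352 0.0529] rect [635.3  53.1] [13.8 14.6] 81.7
black 9927 [ 0.4338 -0.0446] rect [437.4 -49.5] [30.5 38.9] 36.4
t 19.45 pos [ 462.3 -268.2  103.2] yaw 84.0 open 84.8 F [-0.3 -0.2 -0.7] q [-0.67 -0.05  1.94  0.    1.25 -2.13]
[4.67, 21.82, -0.69] [-0.0, 0.0, -42.4] rows>= 4
[4.68, 21.82, 9.61] [-0.0, 0.0, -42.4] rows>= 4
```

View pics/s9b.png

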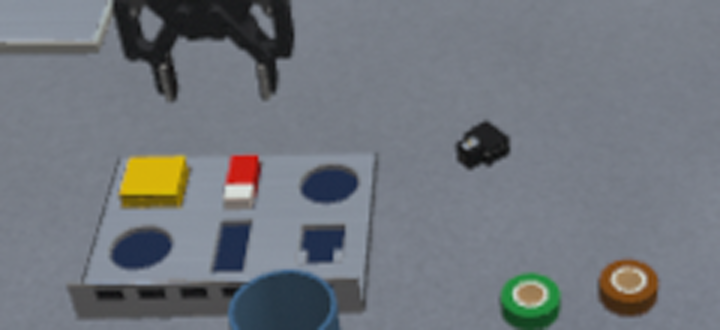

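View pics/t9b.png

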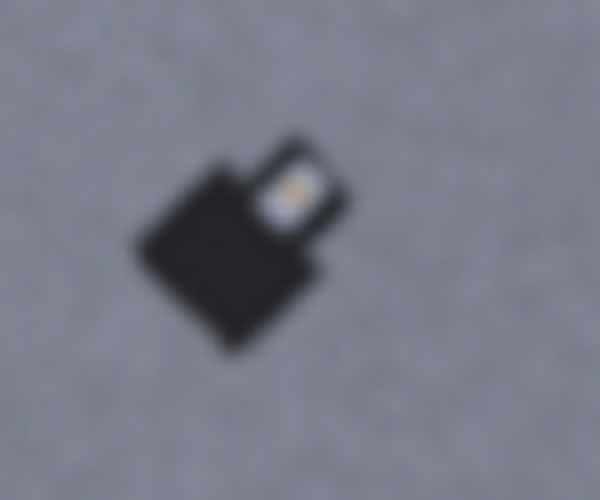

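Call:
{"fn": "play_rows", "kwargs": {
  "motion": [
    [[-1,4.7,21.8,-0.7,0,0,-42.4],[-1,4.7,21.8,-0.7,0,0,-42.4],[-1,4.7,21.8,-0.7,0,0,-42.4],[-1,4.7,21.8,-0.7,0,0,-42.4],[-1,4.7,21.8,-0.7,0,0,-42.4],[-1,4.7,21.8,4,0,0,-42.4],[-1,4.7,21.8,8,0,0,-42.4],[-1,4.7,21.8,9.6,0,0,-42.4],[-1,4.7,21.8,9.6,0,0,-42.4],[1,4.7,21.8,9.6,0,0,-42.4],[1,4.7,21.8,9.6,0,0,-42.4],[1,4.7,21.8,9.6,0,0,-42.4],[1,4.7,21.8,9.6,0,0,-42.4]]
  ],
  "newtons": 20
}}

```text
t: 21.08
tool_pos: [0.4398, -0.047, 0.0088]
tool_rot: [-0.981, 2.981, -0.003]
contact_force: [-1.0, 0.3, 7.2]
opening: 0.0434
```

Run:
```python
from pcs import *
from plan import rows
s=img("scene");crop(s,220,120,340,220,5,"s10")
rows((438.6,-46.4,7,126.4))
```

```text
t 21.12 pos [439.8 -47.    8.7] yaw 126.4 open 43.5 F [-0.4 -0.7  7. ] q [-0.27 -0.14  2.2  -0.    1.08 -2.48]
[0.06, 0.12, 0.17] [-0.2, 0.1, 0.0] rows>= 1
```

View pics/s10.png

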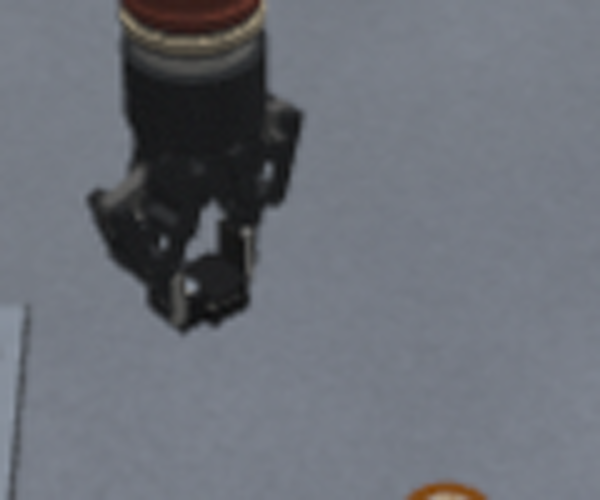

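Run:
```python
from plan import rows
rows((439.8,-47,60,126.4),(435.1,-40.6,60,36.4),(435.1,-40.6,7,36.4))
```

```text
t 21.12 pos [439.8 -47.    8.7] yaw 126.4 open 43.5 F [-0.4 -0.7  7. ] q [-0.27 -0.14  2.2  -0.    1.08 -2.48]
[-0.01, -0.02, -5.13] [-0.2, 0.1, 0.0] rows>= 1
[-0.01, 0.78, -5.13] [-0.0, 0.2, 90.0] rows>= 9
[-0.0, 0.79, 0.17] [-0.0, 0.2, 90.0] rows>= 9
```

Call:
{"fn": "play_rows", "kwargs": {
  "motion": [
    [[-1,0,0,0,0,0,0],[-1,0,0,0,0,0,0],[-1,0,0,-3,0,0,0],[-1,0,0.4,-5,0,0.2,90],[-1,0,0.8,-5,0,0.2,90],[-1,0,0.8,-5,0,0.2,90],[-1,0,0.8,-5,0,0.2,90],[-1,0,0.8,-5,0,0.2,90],[-1,0,0.8,-5,0,0.2,90],[-1,0,0.8,-5,0,0.2,90],[-1,0,0.8,-5,0,0.2,90],[-1,0,0.8,-5,0,0.2,90],[-1,0,0.8,-2,0,0.2,90],[-1,0,0.79,0.15,0,0.2,90],[-1,0,0.79,0.15,0,0.2,90],[1,0,0.79,0.15,0,0.2,90],[1,0,0.79,0.15,0,0.2,90],[1,0,0.79,0.15,0,0.2,90],[1,0,0.79,0.15,0,0.2,90],[1,0,0.79,0.15,0,0.2,90]]
  ],
  "newtons": 40
}}

```text
t: 23.62
tool_pos: [0.4361, -0.0409, 0.0083]
tool_rot: [1.414, 2.802, 0.0]
contact_force: [-0.5, 0.9, 5.6]
opening: 0.033
```

Run:
```python
from pcs import *
from plan import rows
s=img("scene");crop(s,220,120,340,220,5,"s11")
rows((435.1,-40.6,7,36.4),(435.1,-40.6,110,36.4),(538.3,-197.6,110,84),(538.3,-197.6,55,84))
```

```text
t 23.68 pos [436.1 -40.9   8.3] yaw 36.4 open 33.0 F [0.  0.2 5.6] q [-0.26 -0.15  2.21 -0.    1.08 -0.9 ]
[0.08, -0.07, 0.13] [0.1, 0.1, 0.0] rows>= 1
[0.06, -0.05, -10.17] [0.1, 0.1, 0.0] rows>= 2
[-18.7, -1.07, -10.13] [0.0, 0.2, -47.6] rows>= 5
[-18.69, -1.08, -4.63] [0.0, 0.2, -47.6] rows>= 5
```

View pics/s11.png

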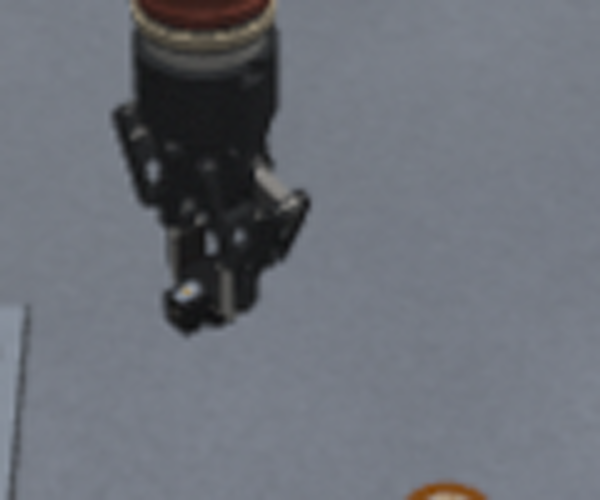

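Call:
{"fn": "play_rows", "kwargs": {
  "motion": [
    [[1,0,0,-4,0,0,0],[1,0,0,-9,0,0,0],[1,-18.75,-1.15,-10.1,0,0.2,-47.6],[1,-18.75,-1.15,-10.1,0,0.2,-47.6],[1,-18.75,-1.15,-10.1,0,0.2,-47.6],[1,-18.75,-1.15,-10.1,0,0.2,-47.6],[1,-18.75,-1.15,-10.1,0,0.2,-47.6],[1,-18.75,-1.15,-10.1,0,0.2,-47.6],[1,-18.75,-1.15,-7,0,0.2,-47.6],[1,-18.75,-1.15,-4.5,0,0.2,-47.6],[1,-18.75,-1.15,-4.5,0,0.2,-47.6]]
  ]
}}

```text
t: 25.05
tool_pos: [0.536, -0.1972, 0.0511]
tool_rot: [-0.164, -3.132, -0.005]
contact_force: [0.6, 0.2, 0.6]
opening: 0.0327
```

Run:
```python
from pcs import *
from plan import rows
t=img("top");s=img("scene");crop(s,140,140,260,240,6,"s12");crop(t,330,150,450,250,6,"t12")
rows((539.2,-197.7,25,84),(539.2,-197.7,10.5,84))
```

```text
t 25.15 pos [ 538.2 -198.4   54.2] yaw 84.0 open 32.8 F [ 0.6 -0.5  0. ] q [-0.48  0.11  1.87  0.    1.17 -1.95]
[-0.09, 0.08, 2.92] [0.0, -0.0, 0.0] rows>= 1
[-0.09, 0.08, 4.37] [0.0, -0.0, 0.0] rows>= 1
```

View pics/s12.png

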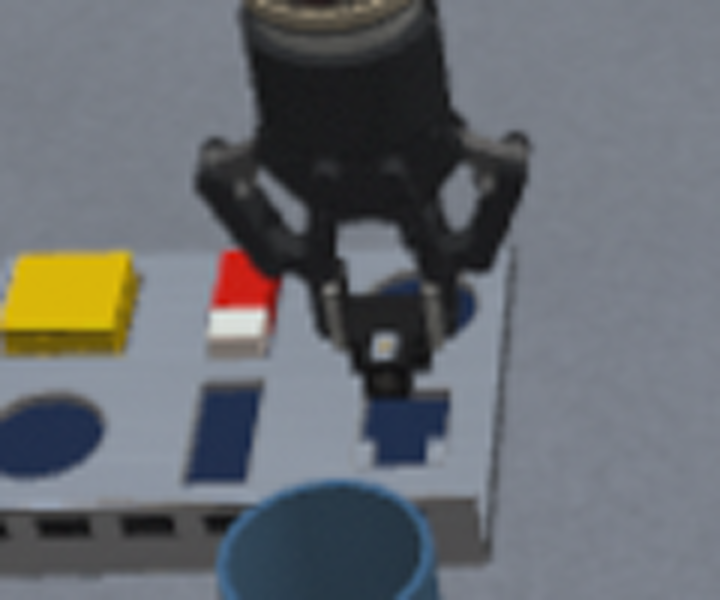

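View pics/t12.png

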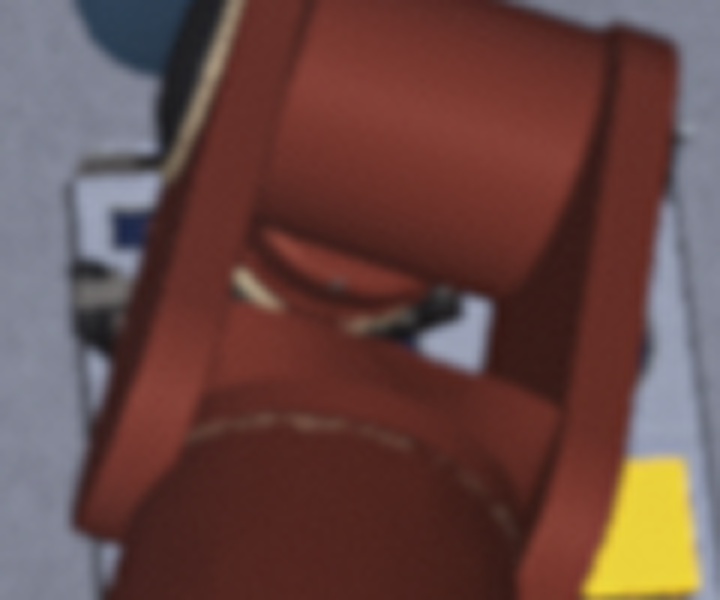

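Call:
{"fn": "play_rows", "kwargs": {
  "motion": [
    [[1,-0.09,0.08,1.5,0,0,0],[1,-0.09,0.08,2.7,0,0,0],[1,-0.09,0.08,3.2,0,0,0],[1,-0.09,0.08,3.6,0,0,0],[1,-0.09,0.08,3.9,0,0,0],[1,-0.09,0.08,4.2,0,0,0],[1,-0.09,0.08,4.4,0,0,0],[1,-0.09,0.08,4.4,0,0,0]]
  ]
}}

```text
t: 26.15
tool_pos: [0.5396, -0.1979, 0.0114]
tool_rot: [-0.164, -3.137, -0.0]
contact_force: [-2.4, 2.6, 6.0]
opening: 0.0331
```

Run:
```python
from pcs import *
from plan import rows
s=img("scene");crop(s,140,140,260,240,6,"s13")
rows((539.2,-197.7,10.5,84))
```

```text
t 26.2 pos [ 539.6 -197.9   11.4] yaw 84.0 open 33.0 F [-2.2  0.9  6.1] q [-0.48  0.17  1.88  0.    1.09 -1.95]
[0.04, 0.02, 0.09] [0.0, 0.0, 0.0] rows>= 1
```

View pics/s13.png

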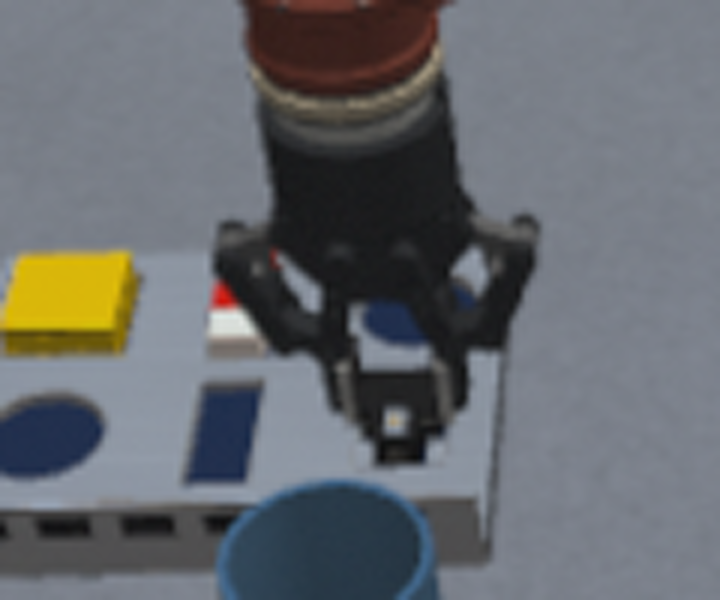

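Call:
{"fn": "play_rows", "kwargs": {
  "motion": [
    [[0,0,0,0,0,0,0],[-0.1,0,0,0,0,0,0],[-0.1,0,0,0,0,0,0],[-0.1,0,0,-4,0,0,0],[-0.5,0,0,-9,0,0,0],[-0.5,0,0,-9,0,0,0]]
  ]
}}

```text
t: 26.95
tool_pos: [0.5429, -0.1996, 0.1069]
tool_rot: [0.164, 3.128, -0.006]
contact_force: [-0.7, 0.2, 0.4]
opening: 0.064
```

Run:
```python
from pcs import *
from plan import rows
s=img("scene");crop(s,100,130,340,250,3,"s14")
t=img("top","t14")
for n,w in(("top",(215,160,330,300)),("scene",(240,160,330,245))):
    print(n); run(img(n),w)
rows((635.4,55.6,110,-6),(635.4,55.6,5,-6))
```

```text
top
white 4269 [ 0.6404 -0.0307] rect [640.4 -30.9] [29.1 28.8] 81.7
white 4611 [0.635  0.0528] rect [635.   52.8] [30.2 29.2] 81.7
green 13479 [ 0.6384 -0.0302] rect [639.2 -30.5] [48.7 50.8] 71.1
amber 11877 [0.6331 0.053 ] rect [634.1  52.8] [49.1 47.6] 18.0
amber 1118 [ 0.6383 -0.0294] rect [638.1 -29.2] [13.6  9.6] 38.3
amber 1100 [0.6369 0.0546] rect [637.1  54.8] [ 8.7 13.6] 34.1
scene
white 681 [0.6369 0.0656] rect [637.1  65. ] [ 9.4 23.9] 81.7
white 666 [ 0.6406 -0.0198] rect [638.8 -22.3] [27.  15.5] 18.9
white 541 [ 0.6417 -0.0386] rect [641.6 -38.4] [21.6  7.2] 8.2
green 10339 [ 0.645  -0.0276] rect [641.9 -28.2] [48.5 52.2] 76.9
amber 7594 [0.6387 0.0549] rect [636.8  55.1] [46.9 48.7] 78.6
t 27.15 pos [ 538.5 -197.4   99.6] yaw 84.0 open 64.1 F [-1.   0.3 -0.2] q [-0.48  0.05  1.84  0.    1.25 -1.95]
[-6.99, 26.17, -1.02] [-0.1, -0.2, 90.0] rows>= 9
[-7.02, 26.16, 9.48] [-0.1, -0.2, 90.0] rows>= 9
```

View pics/s14.png

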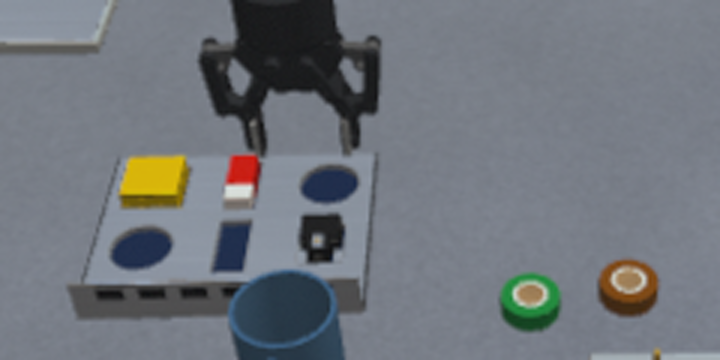

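Sharpener, notes and eraser are seated; both tapes are unmoved. Next the amber tape, squeezed first across x.

Call:
{"fn": "play_rows", "kwargs": {
  "motion": [
    [[-0.5,-7,26.2,-1,0,0,90],[-0.5,-7,26.2,-1,0,0,90],[-0.5,-7,26.2,-1,0,0,90],[-0.5,-7,26.2,-1,0,0,90],[-0.5,-7,26.2,-1,0,0,90],[-0.5,-7,26.2,-1,0,0,90],[-0.5,-7,26.2,-1,0,0,90],[-0.5,-7,26.2,-1,0,0,90],[-0.5,-7,26.2,-1,0,0,90],[-0.5,-7,26.2,-1,0,0,90],[-0.5,-7,26.2,3.5,0,0,90],[-0.5,-7,26.2,7.5,0,0,90],[-0.5,-7,26.2,9.4,0,-0.2,90],[-0.5,-7,26.2,9.4,0,-0.2,90],[1,-7,26.2,9.4,0,-0.2,90],[1,-7,26.2,9.4,0,-0.2,90],[1,-7,26.2,9.4,0,-0.2,90],[1,-7,26.2,9.4,0,-0.2,90]]
  ],
  "newtons": 20
}}

```text
t: 29.4
tool_pos: [0.6364, 0.056, 0.0074]
tool_rot: [2.333, 2.101, 0.001]
contact_force: [-0.6, 0.1, 5.9]
opening: 0.0491
```

Run:
```python
from pcs import *
from plan import rows
s=img("scene");crop(s,240,130,360,260,5,"s15")
rows((635.4,55.6,5,-6),(635.4,55.6,5,84))
```

```text
t 29.45 pos [636.4  56.    7.4] yaw -6.0 open 48.9 F [-0.7  0.3  6. ] q [-0.03  0.31  1.72 -0.    1.11  0.08]
[-0.05, -0.1, 0.24] [0.1, 0.0, 0.0] rows>= 1
[-0.05, -0.1, 0.24] [0.1, 0.1, -90.0] rows>= 9
```

View pics/s15.png

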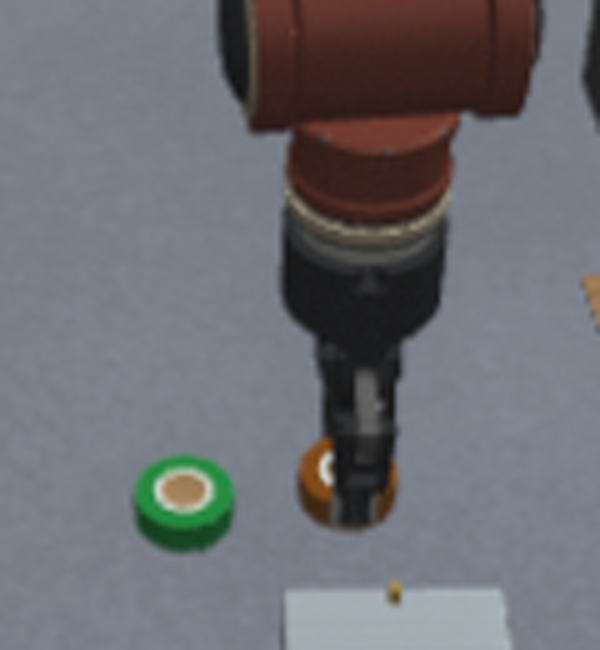

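Call:
{"fn": "play_rows", "kwargs": {
  "motion": [
    [[-0.5,0,0,0,0,0,0],[-0.5,0,0,0,0,0,0],[-0.5,0,0,-3,0,0,-90],[-0.5,0,0,-3,0,0,-90],[-0.5,0,0,-3,0,0,-90],[-0.5,0,0,-3,0,0,-90],[-0.5,0,0,-3,0,0,-90],[-0.5,0,0,-3,0,0,-90],[-0.5,0,0,-3,0,0,-90],[-0.5,0,0,-3,0,0,-90],[-0.5,0,0,-3,0,0,-90],[-0.5,0,0,-3,0,0,-90],[-0.5,0,0,0,0,0,-90],[-0.5,0,0,0.2,0,0,-90],[1,0,0,0.2,0,0,-90],[1,0,0,0.2,0,0,-90],[1,0,0,0.2,0,0,-90],[1,0,0,0.2,0,0,-90]]
  ],
  "newtons": 40
}}

```text
t: 31.7
tool_pos: [0.6367, 0.056, 0.0059]
tool_rot: [0.164, 3.135, -0.001]
contact_force: [0.7, -0.2, 0.1]
opening: 0.0483
```

Run:
```python
from pcs import *
from plan import rows
s=img("scene");crop(s,240,130,360,260,5,"s16")
rows((635.4,55.6,110,84),(468.7,-190.2,110,84),(468.7,-190.2,55,84))
```

```text
t 31.75 pos [636.6  56.    5.7] yaw 84.0 open 48.1 F [-0.3  0.  -1.5] q [-0.03  0.31  1.72 -0.    1.1  -1.49]
[0.09, -0.06, -10.43] [-0.0, 0.2, 0.0] rows>= 2
[14.11, -26.24, -10.44] [-0.0, 0.2, 0.0] rows>= 6
[14.12, -26.24, -4.94] [-0.0, 0.2, 0.0] rows>= 5
```

View pics/s16.png

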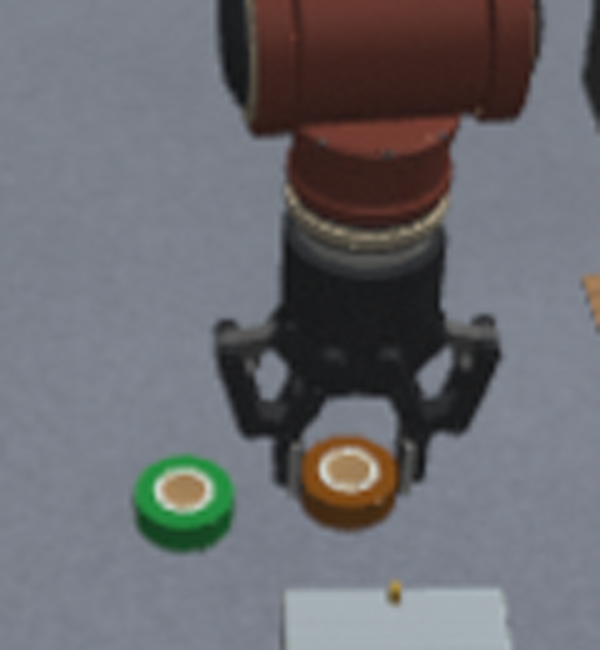

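Call:
{"fn": "play_rows", "kwargs": {
  "motion": [
    [[1,0,0,-4,0,0.2,0],[1,0,0,-9,0,0.2,0],[1,14.1,-26.2,-10.4,0,0.2,0],[1,14.1,-26.2,-10.4,0,0.2,0],[1,14.1,-26.2,-10.4,0,0.2,0],[1,14.1,-26.2,-10.4,0,0.2,0],[1,14.1,-26.2,-10.4,0,0.2,0],[1,14.1,-26.2,-10.4,0,0.2,0],[1,14.1,-26.2,-7,0,0.2,0],[1,14.1,-26.2,-4.9,0,0.2,0],[1,14.1,-26.2,-4.9,0,0.2,0]]
  ]
}}

```text
t: 33.12
tool_pos: [0.4678, -0.1883, 0.0526]
tool_rot: [-0.163, -3.133, -0.003]
contact_force: [0.3, -0.5, -0.3]
opening: 0.0482
```

Run:
```python
from pcs import *
from plan import rows
s=img("scene");crop(s,140,140,260,240,6,"s17")
rows((468.9,-190.2,25,84),(468.9,-190.2,8.,84))
```

```text
t 33.17 pos [ 468.8 -189.    54.1] yaw 84.1 open 48.1 F [0.3 0.5 0.4] q [-0.53 -0.05  2.03 -0.    1.16 -2.  ]
[-0.02, -0.12, 2.91] [0.0, -0.1, 0.1] rows>= 1
[-0.03, -0.12, 4.61] [0.0, -0.1, 0.1] rows>= 1
```

View pics/s17.png

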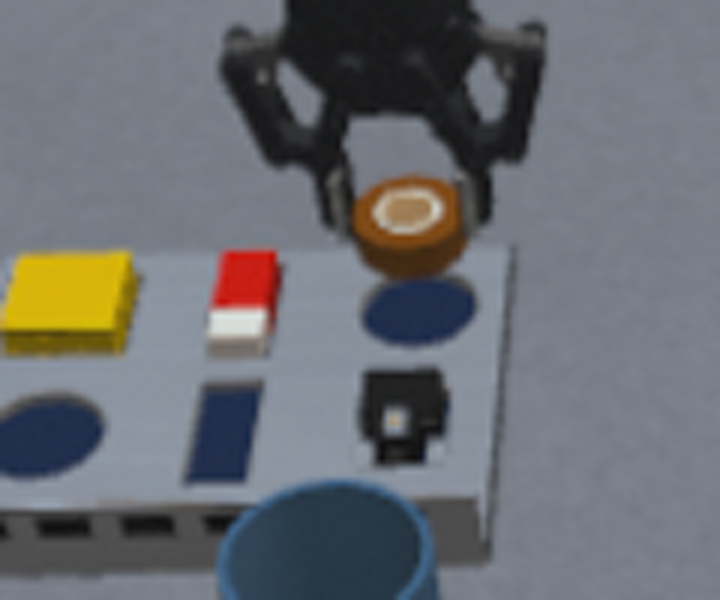

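Call:
{"fn": "play_rows", "kwargs": {
  "motion": [
    [[1,-0.03,-0.12,1.5,0,0,0.1],[1,-0.03,-0.12,2.7,0,0,0.1],[1,-0.03,-0.12,3.3,0,0,0.1],[1,-0.03,-0.12,3.8,0,0,0.1],[1,-0.03,-0.12,4.2,0,0,0.1],[1,-0.03,-0.12,4.5,0,0,0.1],[1,-0.03,-0.12,4.7,0,0,0.1],[1,-0.03,-0.12,4.7,0,0,0.1]]
  ]
}}

```text
t: 34.17
tool_pos: [0.4692, -0.1904, 0.0084]
tool_rot: [-0.165, -3.135, -0.0]
contact_force: [-3.5, 1.9, 8.1]
opening: 0.0484
```

Run:
```python
from pcs import *
from plan import rows
s=img("scene");crop(s,140,140,260,240,6,"s18")
rows((468.9,-190.2,8.,84))
```

```text
t 34.23 pos [ 469.2 -190.4    8.4] yaw 84.0 open 48.1 F [-3.1  2.1  7.9] q [-0.53  0.03  2.04 -0.    1.07 -2.  ]
[0.03, 0.01, 0.04] [0.0, -0.1, -0.0] rows>= 1
```

View pics/s18.png

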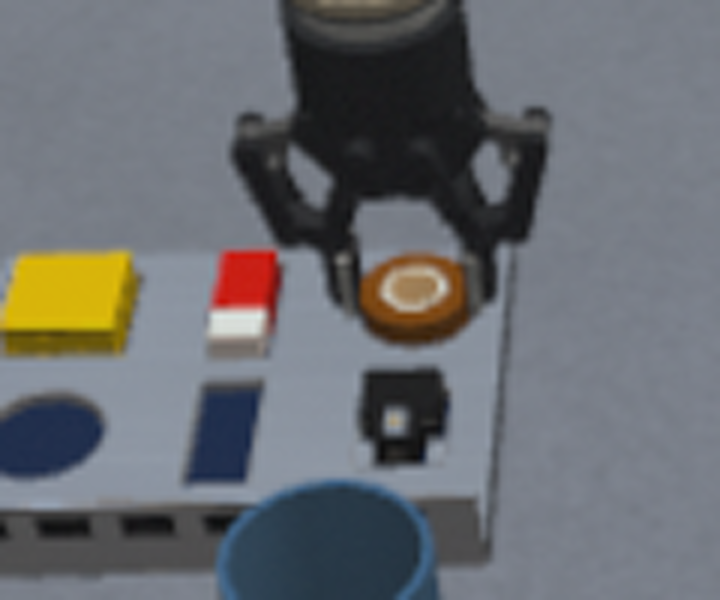

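Call:
{"fn": "play_rows", "kwargs": {
  "motion": [
    [[-0.3,0,0,0,0,0,0],[-0.4,0,0,0,0,0,0],[-0.4,0,0,0,0,0,0],[-0.4,0,0,-4,0,0,0],[-0.6,0,0,-9,0,0,0],[-0.6,0,0,-9,0,0,0]]
  ]
}}

```text
t: 34.98
tool_pos: [0.4726, -0.1922, 0.1035]
tool_rot: [0.165, 3.131, -0.007]
contact_force: [-0.1, 0.0, 0.6]
opening: 0.0686
```

Run:
```python
from pcs import *
from plan import rows
s=img("scene");crop(s,100,130,340,250,3,"s19")
run(img("top"),(215,160,330,300))
rows((641.8,-27.7,110,-6),(641.8,-27.7,5,-6))
```

```text
white 4002 [ 0.6403 -0.0307] rect [640.6 -30.6] [28.6 28.8] 16.1
green 13320 [ 0.6384 -0.0302] rect [639.3 -30.5] [48.6 50.8] 81.7
amber 1659 [ 0.6397 -0.0304] rect [639.6 -30.5] [14.5 12.7] 72.9
t 35.08 pos [ 469.6 -190.5   98.7] yaw 84.0 open 68.4 F [-0.2  0.1 -0.6] q [-0.53 -0.11  2.   -0.    1.25 -2.  ]
[-15.41, 18.0, -1.16] [-0.1, -0.1, 90.0] rows>= 9
[-15.43, 18.01, 9.34] [-0.1, -0.1, 90.0] rows>= 9
```

View pics/s19.png

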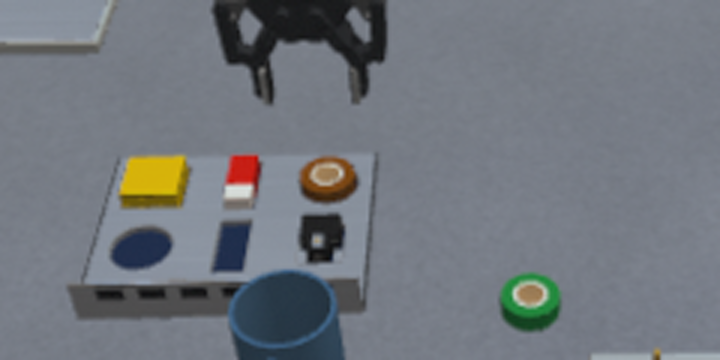

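Call:
{"fn": "play_rows", "kwargs": {
  "motion": [
    [[-0.6,-15.4,18,-1.1,0,0,90],[-0.6,-15.4,18,-1.1,0,0,90],[-0.6,-15.4,18,-1.1,0,0,90],[-0.6,-15.4,18,-1.1,0,0,90],[-0.6,-15.4,18,-1.1,0,0,90],[-0.6,-15.4,18,-1.1,0,0,90],[-0.6,-15.4,18,-1.1,0,0,90],[-0.6,-15.4,18,-1.1,0,0,90],[-0.6,-15.4,18,-1.1,0,0,90],[-0.6,-15.4,18,-1.1,0,0,90],[-0.6,-15.4,18,3.5,0,0,90],[-0.6,-15.4,18,7.5,0,0,90],[-0.6,-15.4,18,9.3,0,0,90],[-0.6,-15.4,18,9.3,0,0,90],[1,-15.4,18,9.3,0,0,90],[1,-15.4,18,9.3,0,0,90],[1,-15.4,18,9.3,0,0,90],[1,-15.4,18,9.3,0,0,90]]
  ],
  "newtons": 20
}}

```text
t: 37.33
tool_pos: [0.6432, -0.028, 0.0076]
tool_rot: [2.334, 2.1, 0.002]
contact_force: [0.6, -0.3, 5.6]
opening: 0.0487
```

Run:
```python
from pcs import *
from plan import rows
s=img("scene");crop(s,100,160,240,240,5,"s20")
rows((641.8,-27.7,5,84))
```

```text
t 37.38 pos [643.1 -28.    7.6] yaw -6.0 open 48.9 F [-0.2 -0.5  6.2] q [-0.16  0.32  1.71 -0.    1.11 -0.05]
[0.01, -0.14, 0.26] [0.1, 0.1, -90.0] rows>= 9
```

View pics/s20.png

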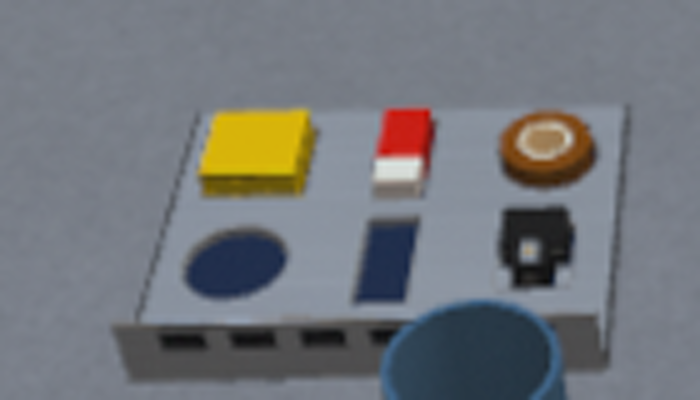

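Call:
{"fn": "play_rows", "kwargs": {
  "motion": [
    [[-0.5,0,0,0,0,0,0],[-0.5,0,0,0,0,0,0],[-0.5,0,0,-3,0,0,-90],[-0.5,0,0,-3,0,0,-90],[-0.5,0,0,-3,0,0,-90],[-0.5,0,0,-3,0,0,-90],[-0.5,0,0,-3,0,0,-90],[-0.5,0,0,-3,0,0,-90],[-0.5,0,0,-3,0,0,-90],[-0.5,0,0,-3,0,0,-90],[-0.5,0,0,-3,0,0,-90],[-0.5,0,0,-3,0,0,-90],[-0.5,0,0,0,0,0,-90],[-0.5,0,0,0.2,0,0,-90],[1,0,0,0.2,0,0,-90],[1,0,0,0.2,0,0,-90],[1,0,0,0.2,0,0,-90],[1,0,0,0.2,0,0,-90]]
  ],
  "newtons": 40
}}

```text
t: 39.62
tool_pos: [0.6434, -0.028, 0.0061]
tool_rot: [0.165, 3.135, -0.001]
contact_force: [-0.4, -0.5, -0.3]
opening: 0.0483
```

Run:
```python
from pcs import *
from plan import rows
rows((643,-28,110,84),(529.9,-353.5,110,84),(529.9,-353.5,55,84))
```

```text
t 39.62 pos [643.4 -28.    6.1] yaw 84.0 open 48.3 F [-0.4 -0.5 -0.3] q [-0.16  0.32  1.71 -0.    1.11 -1.62]
[0.02, -0.01, -10.39] [-0.0, 0.2, -0.0] rows>= 2
[7.85, -33.57, -10.4] [-0.0, 0.2, -0.0] rows>= 6
[7.86, -33.56, -4.9] [-0.0, 0.2, -0.0] rows>= 6
```

Call:
{"fn": "play_rows", "kwargs": {
  "motion": [
    [[1,0,0,-5,0,0.2,0],[1,2,-2,-11,0,0.2,0],[1,6,-8,-12,0,0.2,0],[1,7.85,-33.5,-12,0,0.2,0],[1,7.85,-33.5,-12,0,0.2,0],[1,7.85,-33.5,-12,0,0.2,0],[1,7.85,-33.5,-12,0,0.2,0],[1,7.85,-33.5,-12,0,0.2,0],[1,7.85,-33.5,-12,0,0.2,0],[1,7.85,-33.5,-8,0,0.2,0],[1,7.85,-33.5,-4.9,0,0.2,0],[1,7.85,-33.5,-4.9,0,0.2,0]]
  ]
}}

```text
t: 41.12
tool_pos: [0.5286, -0.3491, 0.0515]
tool_rot: [-0.161, -3.131, -0.007]
contact_force: [-0.2, 0.3, -0.4]
opening: 0.0483
```

Run:
```python
from pcs import *
from plan import rows
s=img("scene");crop(s,110,140,230,240,6,"s21")
rows((530.2,-353.5,25,84),(530.2,-353.5,8.5,84))
```

```text
t 41.17 pos [ 529.9 -350.5   54. ] yaw 84.1 open 48.5 F [0.1 0.7 1.1] q [-0.7   0.24  1.71 -0.    1.19 -2.17]
[-0.07, -0.3, 2.9] [0.1, -0.2, 0.1] rows>= 1
[-0.08, -0.3, 4.55] [0.1, -0.2, 0.1] rows>= 1
```

View pics/s21.png

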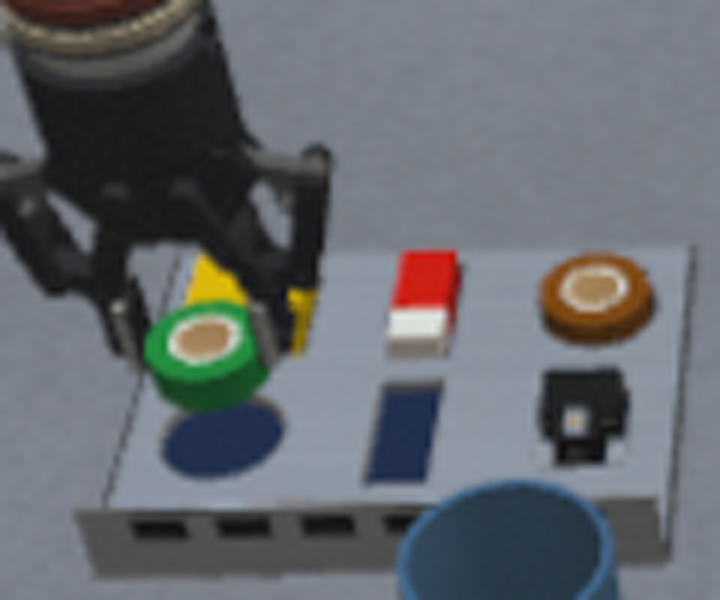

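Call:
{"fn": "play_rows", "kwargs": {
  "motion": [
    [[1,-0.08,-0.3,1,0,-0.2,0.1],[1,-0.08,-0.3,2.3,0,-0.2,0.1],[1,-0.08,-0.3,3.0,0,-0.2,0.1],[1,-0.08,-0.3,3.5,0,-0.2,0.1],[1,-0.08,-0.3,3.9,0,-0.2,0.1],[1,-0.08,-0.3,4.3,0,-0.2,0.1],[1,-0.08,-0.3,4.6,0,-0.2,0.1],[1,-0.08,-0.3,4.6,0,-0.2,0.1]]
  ]
}}

```text
t: 42.18
tool_pos: [0.5305, -0.3537, 0.0086]
tool_rot: [0.165, 3.137, 0.002]
contact_force: [-1.2, 1.6, 3.6]
opening: 0.0482
```

Run:
```python
from pcs import *
from plan import rows
s=img("scene");crop(s,110,140,230,240,6,"s22")
rows((530.2,-353.5,8.5,84))
```

```text
t 42.23 pos [ 530.5 -353.7    8.6] yaw 84.0 open 48.0 F [-1.9  1.5  4. ] q [-0.71  0.31  1.72  0.    1.11 -2.17]
[0.03, 0.02, 0.01] [0.1, 0.0, -0.0] rows>= 1
```

View pics/s22.png

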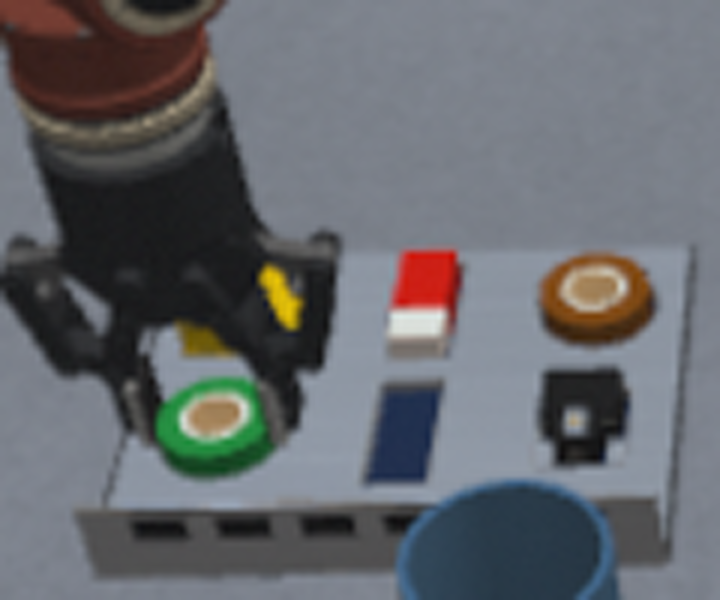

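Call:
{"fn": "play_rows", "kwargs": {
  "motion": [
    [[-0.3,0,0,0,0,0,0],[-0.4,0,0,0,0,0,0],[-0.4,0,0,0,0,0,0],[-0.4,0,0,-5,0,0,0],[-0.4,0,0,-10,0,0,0],[-0.4,0,20,-20,0,0,0],[-0.4,0,40,-20,0,0,0],[-0.4,0,40,-20,0,0,0],[-0.4,0,40,-20,0,0,0],[-0.4,0,40,-20,0,0,0],[-0.4,0,40,-20,0,0,0],[-0.4,0,40,-20,0,0,0]]
  ]
}}

```text
t: 43.72
tool_pos: [0.5723, 0.0466, 0.2099]
tool_rot: [0.161, 3.135, 0.002]
contact_force: [-0.4, 0.2, 0.8]
opening: 0.0597
```

Run:
```python
from pcs import *
from plan import rows
s=img("scene","s23f");crop(s,110,160,230,240,6,"s23");t=img("top","t23f");crop(t,330,160,460,270,6,"t23");crop(t,90,180,200,360,3,"t23p");crop(s,340,110,430,240,5,"s23p")
rows()
```

```text
t 43.83 pos [572.8  47.3 210.4] yaw 84.3 open 59.6 F [ 1.  -0.7 -0.3] q [-0.05 -0.05  1.76  0.    1.44 -1.52]
```

View pics/s23.png

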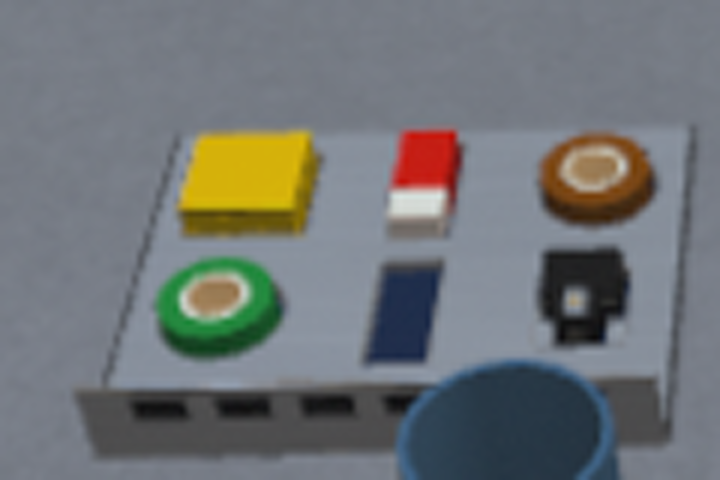

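View pics/t23.png

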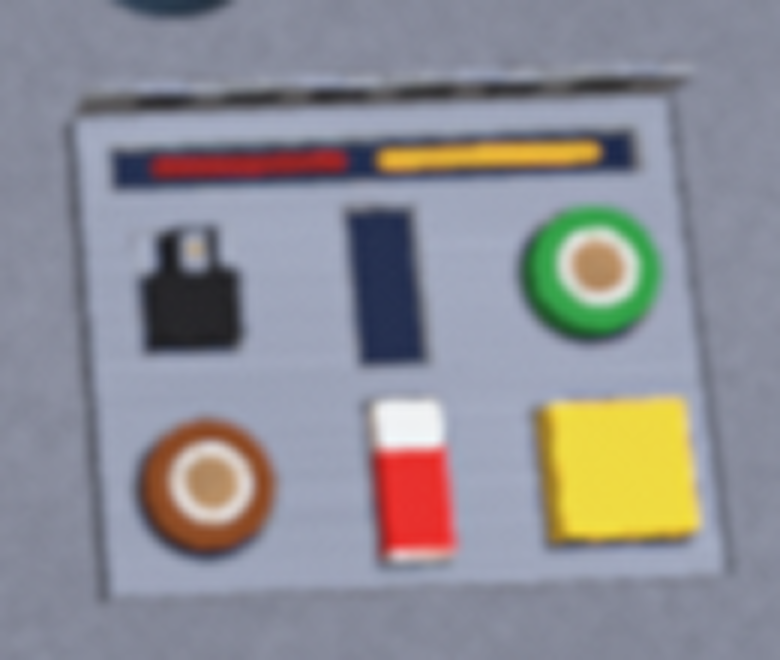

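View pics/s23p.png

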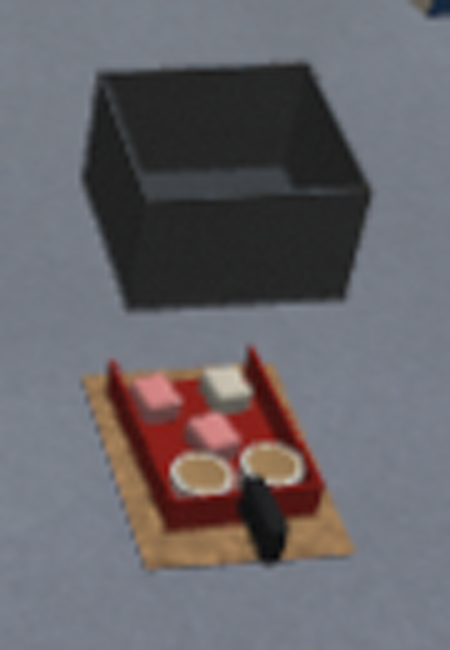

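View pics/t23f.png

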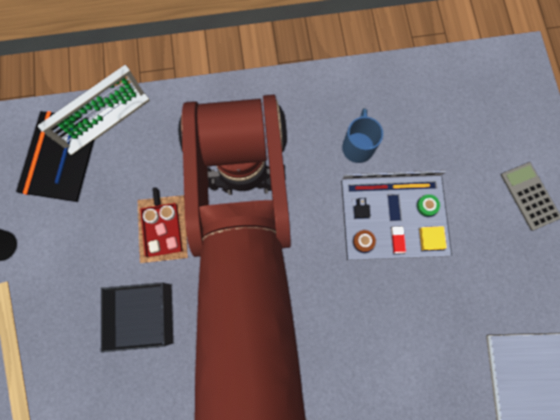

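Run:
```python
from pcs import *
t=img("top");s=img("scene")
for n,im,w in(("top",t,(90,180,200,360)),("scene",s,(350,170,420,230))):
    r,g,b,o=sub(im,w)
    print(n)
    for nm,m,z in(("red",(r-g>60)&(r-b>60)&(g<45),.026),("mat",(r-b>35)&(r>110)&(g>70)&(r-g<75),.003),("black",(r<45)&(g<45)&(b<48),.039)):
        for a,ct,bb,cn in blobs(im,m,900): 
            w_=world(im,o,cn,z); print(nm,a,world(im,o,ct,z)[0,:2].round(4),*rect(w_),bb)
    allm=((r-b>35)&(r>60))
    for a,ct,bb,cn in blobs(im,allm,3000): print("all",a,*rect(world(im,o,cn,.003)),bb)
# bin rim corners from t23p crop (/3 +(90,180))
c=np.array([[35,323],[220,308],[245,313],[248,490],[35,515],[78,335],[220,497],[80,503]])/3+[90,180]
print(plane(t,c,.08).round(3))
d=np.array([[98,72],[310,65],[370,190],[140,200]])/5+[340,110]
print(plane(s,d,.08).round(3))
```

```text
top
red 42593 [0.5491 0.2581] [560.6 262.2] [110.7  81.4] 1.3 [417 192 315 419]
red 1448 [0.6133 0.2658] [615.2 265.4] [14.1 15.3] 45.2 [507 198  65  52]
mat 91076 [0.5749 0.2592] [585.8 260.6] [118.8 186.4] 88.4 [381   0 427 664]
mat 1182 [0.5633 0.2602] [564.2 260.4] [12.1 27.3] 74.1 [566 350  48  93]
mat 2540 [0.5669 0.2704] [566.8 270.3] [18.2 13.5] 13.6 [533 362  56  67]
mat 1035 [0.5296 0.2368] [530.5 237. ] [ 6.7 24.3] 85.5 [674 460  25  84]
mat 2775 [0.5312 0.2481] [531.3 247.8] [19.1 14.3] 6.6 [620 472  57  67]
mat 2820 [0.5296 0.2904] [528.9 287.8] [31.1 27.3] 6.5 [459 476 104 112]
black 4562 [0.6359 0.2625] [636.3 262.3] [39.1 11. ] 2.1 [510  68  49 131]
black 29957 [0.3716 0.2606] [373.  260.4] [ 17.5 128.3] 86.7 [583 831  77 490]
black 58932 [0.3767 0.3767] [377.4 337.5] [125.5 127.4] 86.8 [ 98 837 476 527]
all 233474 [585.5 245. ] [149.4 187.2] 87.9 [381   0 499 664]
all 4853 [319.3 205.3] [  4.9 106.9] 84.1 [ 861 1037   19  403]
scene
red 2689 [0.586 0.301] [568.7 303.8] [ 25.7 113.9] 78.1 [320  82 115 232]
red 8578 [0.5724 0.2393] [568.2 244.8] [110.6  43.9] 0.1 [ 99 
[... 222 characters left out ...]
  97 152  82]
mat 19501 [0.5979 0.2298] [568.8 241.6] [ 58.3 150.1] 87.9 [ 55 120 273 310]
mat 1699 [0.5523 0.272 ] [551.1 271. ] [29.9 19. ] 39.9 [220 189  84  55]
mat 4461 [0.5743 0.2981] [575.4 296.5] [31.6 36.6] 73.5 [302 225  98  76]
mat 5179 [0.5783 0.2599] [577.6 259.8] [38.1 36.2] 84.1 [190 239 113  77]
black 6194 [0.6504 0.2621] [650. 262.] [58.2 20.7] 0.4 [301 286  74 134]
all 83886 [562.5 267.7] [110.  164.7] 87.9 [ 55  76 430 354]
[[0.444 0.381 0.08 ]
 [0.435 0.253 0.08 ]
 [0.429 0.236 0.08 ]
 [0.311 0.244 0.08 ]
 [0.316 0.388 0.08 ]
 [0.431 0.352 0.08 ]
 [0.31  0.263 0.08 ]
 [0.319 0.357 0.08 ]]
[[0.314 0.265 0.08 ]
 [0.323 0.392 0.08 ]
 [0.448 0.384 0.08 ]
 [0.44  0.255 0.08 ]]
```

View pics/t23p.png

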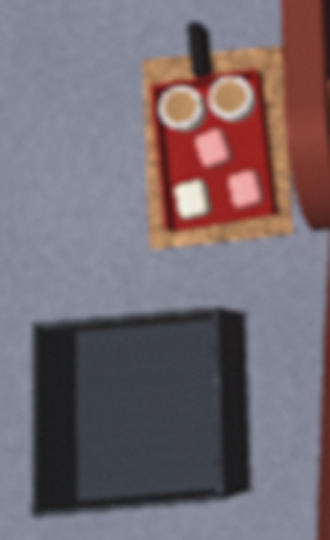

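Run:
```python
from pcs import *
t=img("top");s=img("scene")
t["color"]=cv2.imread("pics/top0.png")[:,:,::-1];s["color"]=cv2.imread("pics/scene0.png")[:,:,::-1]
for n,im,w in(("top",t,(90,180,200,300)),("scene",s,(350,170,420,230))):
    r,g,b,o=sub(im,w)
    allm=((r-b>35)&(r>60))
    for a,ct,bb,cn in blobs(im,allm,9000):
        W=world(im,o,cn,.003)[:,:2]*1000
        hull=cv2.convexHull(cn.astype(np.float32))
        q=cv2.approxPolyDP(hull,20,True)[:,0]
        print(n,"mat rect",*rect(world(im,o,cn,.003)),"poly",(world(im,o,q,.003)[:,:2]*1000).round(1).tolist())
    m=(r<50)&(g<50)&(b<53)
    for a,ct,bb,cn in blobs(im,m,900):
        ys=sorted(set(cn[:,1]))
        if bb[1]>200*1 and n=="top": continue
        # midline per row
        P=[]
        for y in ys[10:-10:15]:
            xs=cn[cn[:,1]==y][:,0]; P.append([(xs.min()+xs.max())/2,y, xs.max()-xs.min()])
        P=np.array(P); print(n,"handle width px",(P[:,2]/8).round(1), (world(im,o,P[:,:2],.038)[:,:2]*1000).round(1).tolist())
    m=(r-g>50)&(r-b>50)&(g<60)
    for a,ct,bb,cn in blobs(im,m,9000):
        q=cv2.approxPolyDP(cv2.convexHull(cn),20,True)[:,0]
        print(n,"red poly z26",(world(im,o,q,.026)[:,:2]*1000).round(1).tolist(),((q/8)+o).round(1).tolist())
```

```text
top mat rect [567.8 265.2] [109.8 149.8] 88.0 poly [[639.0, 209.9], [492.6, 214.0], [496.3, 320.8], [642.7, 316.2]]
top handle width px [4.1 5.2 5.6 5.8 5.5 5.  5.1 5.4] [[653.7, 264.3], [649.1, 263.1], [644.6, 263.0], [640.1, 262.9], [635.6, 263.0], [631.1, 262.8], [626.6, 262.5], [622.1, 262.3]]
top red poly z26 [[617.2, 224.5], [504.9, 221.8], [506.1, 302.5], [615.3, 304.6]] [[175.4, 203.5], [181.1, 251.4], [145.2, 256.0], [140.8, 209.1]]
scene mat rect [562.5 267.7] [110.1 164.7] 87.9 poly [[482.0, 317.8], [644.0, 318.8], [641.8, 211.0], [494.7, 216.6]]Traceback (most recent call last):
  File "<stdin>", line 20, in <module>
IndexError: too many indices for array: array is 1-dimensional, but 2 were indexed
```

Run:
```python
from plan import rows
rows((637,266.8,110,91.3),(637,266.8,9,91.3))
```

```text
t 44.02 pos [571.9  43.  208.5] yaw 83.9 open 59.8 F [ 0.8 -0.4 -1.2] q [-0.05 -0.05  1.76  0.    1.44 -1.52]
[-4.11, 22.93, 9.86] [0.0, -0.0, -7.4] rows>= 5
[-4.12, 22.92, 19.96] [0.0, -0.0, -7.4] rows>= 5
```

Call:
{"fn": "play_rows", "kwargs": {
  "motion": [
    [[-0.2,-4.1,22.9,5,0,0,-7.4],[-0.2,-4.1,22.9,9.8,0,0,-7.4],[-0.2,-4.1,22.9,9.8,0,0,-7.4],[-0.2,-4.1,22.9,9.8,0,0,-7.4],[-0.2,-4.1,22.9,9.8,0,0,-7.4],[-0.2,-4.1,22.9,9.8,0,0,-7.4],[-0.2,-4.1,22.9,14,0,0,-7.4],[-0.2,-4.1,22.9,14,0,0,-7.4]]
  ]
}}

```text
t: 45.02
tool_pos: [0.6348, 0.2638, 0.0661]
tool_rot: [0.033, -3.136, 0.002]
contact_force: [-0.5, -0.4, -0.8]
opening: 0.0515
```

Run:
```python
from pcs import *
from plan import rows
s=img("scene");crop(s,330,110,450,230,5,"s24")
rows((637,266.8,9,91.3))
```

```text
t 45.08 pos [636.2 264.5  68.2] yaw 91.2 open 51.3 F [-0.1  0.4  1.5] q [ 0.29  0.34  1.57  0.    1.24 -1.31]
[-0.1, 0.23, 5.92] [-0.0, -0.1, -0.1] rows>= 1
```

View pics/s24.png

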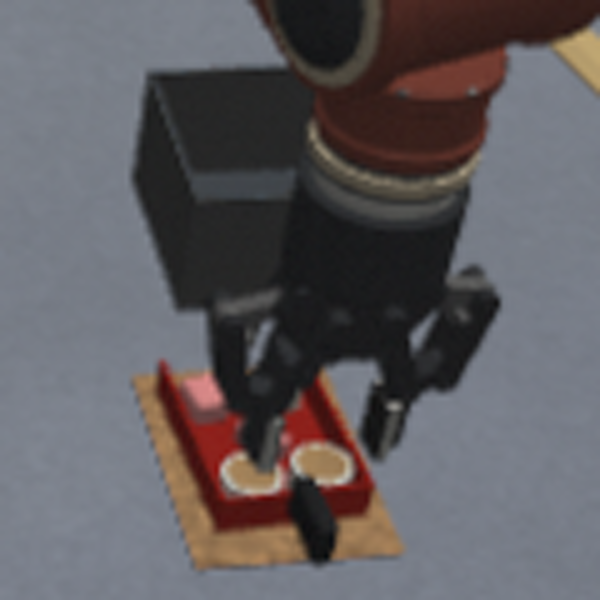

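Call:
{"fn": "play_rows", "kwargs": {
  "motion": [
    [[-0.2,-0.1,0.23,2,0,0,0],[-0.2,-0.1,0.23,4,0,0,0],[-0.2,-0.1,0.23,5.3,0,0,0],[-0.2,-0.1,0.23,5.9,0,0,0],[-0.2,-0.1,0.23,5.9,0,0,0],[1,-0.1,0.23,5.9,0,0,0],[1,-0.1,0.23,5.9,0,0,0],[1,-0.1,0.23,5.9,0,0,0],[1,-0.1,0.23,5.9,0,0,0],[1,-0.1,0.23,5.9,0,0,0]]
  ],
  "newtons": 80
}}

```text
t: 46.32
tool_pos: [0.6377, 0.2671, 0.0103]
tool_rot: [0.033, -3.141, -0.001]
contact_force: [-0.4, 1.4, 5.9]
opening: 0.0109
```

Run:
```python
from pcs import *
from plan import rows
s=img("scene");crop(s,330,110,450,230,5,"s25")
rows((637,266.8,9,91.3),(637,266.8,180,91.3))
```

```text
t 46.38 pos [637.7 267.1  10.3] yaw 91.2 open 11.0 F [-1.   1.2  6.4] q [ 0.29  0.41  1.58  0.    1.15 -1.3 ]
[0.07, -0.03, 0.13] [0.0, -0.0, -0.1] rows>= 1
[0.08, -0.02, -16.97] [0.0, -0.0, -0.1] rows>= 3
```

View pics/s25.png

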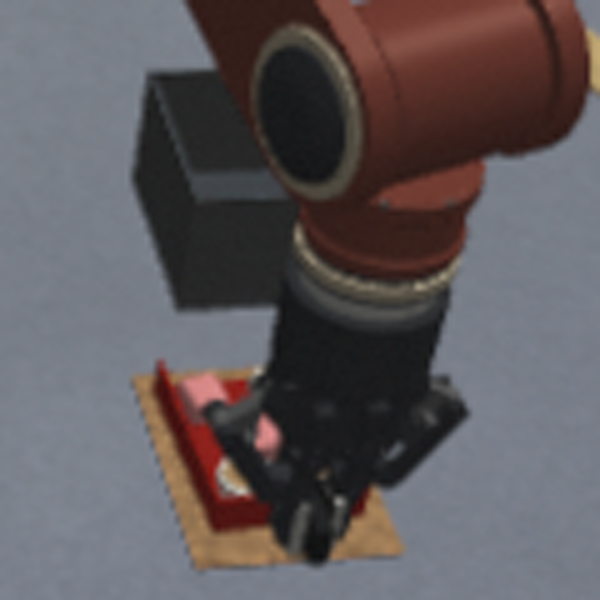

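Call:
{"fn": "play_rows", "kwargs": {
  "motion": [
    [[1,0,0,-0.5,0,0,0],[1,0,0,-1.5,0,0,0],[1,0,0,-3,0,0,0],[1,0,0,-5,0,0,0],[1,0,0,-8,0,0,0],[1,0,0,-11,0,0,0],[1,0,0,-14,0,0,0],[1,0,0,-17,0,0,0],[1,0,0,-19,0,0,0],[1,0,0,-20,0,0,0],[1,0,0,-20,0,0,0]]
  ]
}}

```text
t: 47.75
tool_pos: [0.638, 0.2671, 0.2109]
tool_rot: [-0.033, 3.141, 0.001]
contact_force: [0.7, 0.1, -2.6]
opening: 0.0108
```

Run:
```python
from pcs import *
from plan import *
s=img("scene");crop(s,330,70,450,230,4,"s26")
rows((637,266.8,210,91.3))
# dump geometry: arm heading psi at dump; lip points outward along psi
# pan-frame: grasp (76,0,25), lip (-56,0,0)
import numpy as np
for psi in (30,35,40):
    b=np.array([379,324.])
    u=np.array([np.cos(np.radians(psi)),np.sin(np.radians(psi))])
    for al in (0,65):
        a=np.radians(al); # pan x axis = -u*cos + up*sin ; pan z = u*sin+up*cos
        # lip rel grasp
        h=132*np.cos(a)-25*np.sin(a); v=-132*np.sin(a)-25*np.cos(a)
        print(psi,al,"lip-grasp outward",h.round(1),"v",v.round(1))
```

```text
t 47.8 pos [637.5 266.9 209.6] yaw 91.2 open 11.0 F [-0.4 -0.3 -2.4] q [ 0.29  0.22  1.47  0.    1.46 -1.3 ]
[0.05, -0.01, -0.04] [0.0, -0.1, -0.1] rows>= 1
30 0 lip-grasp outward 132.0 v -25.0
30 65 lip-grasp outward 33.1 v -130.2
35 0 lip-grasp outward 132.0 v -25.0
35 65 lip-grasp outward 33.1 v -130.2
40 0 lip-grasp outward 132.0 v -25.0
40 65 lip-grasp outward 33.1 v -130.2
```

View pics/s26.png

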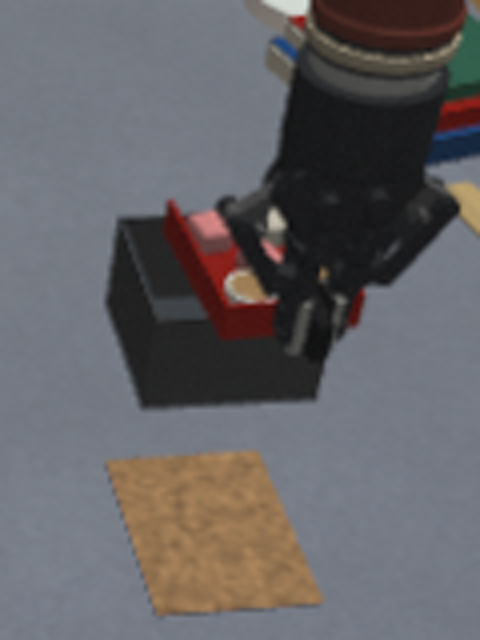

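```bash
cat >> plan.py <<'E'
def panR(psi,al):
    c,s=np.cos(np.radians(psi)),np.sin(np.radians(psi)); u=np.array([c,s,0]); up=np.array([0,0,1.])
    a=np.radians(al); px=-u*np.cos(a)+up*np.sin(a); pz=u*np.sin(a)+up*np.cos(a); py=np.cross(pz,px)
    return R.from_matrix(np.c_[-px,py,-pz])
def dump(psi,al,g):
    r=panR(psi,al); p=np.array(g)/1000+0.019*r.as_matrix()[:,2]
    return (*(p*1000),r)
E
python3 - <<'E'
from plan import *
psi=32; u=np.array([np.cos(np.radians(psi)),np.sin(np.radians(psi))])
g=np.r_[np.array([379,324.])-53*u,225]
print(g)
rows(dump(psi,0,g))
E
```

```text
[334.0534509 295.914279  225.       ]
t 47.8 pos [637.5 266.9 209.6] yaw 91.2 open 11.0 F [-0.4 -0.3 -2.4] q [ 0.29  0.22  1.47  0.    1.46 -1.3 ]
[30.28, 3.54, 0.41] [-0.1, -0.0, 149.2] rows>= 14
```

Call:
{"fn": "play_rows", "kwargs": {
  "motion": [
    [[1,0.8,0.1,0,0,0,4],[1,2,0.2,0,0,0,10],[1,3.6,0.4,0,0,0,18],[1,5.4,0.6,0,0,0,26],[1,7.2,0.8,0,0,0,35],[1,9,1,0,0,0,44],[1,10.8,1.2,0,0,0,53],[1,12.6,1.5,0,0,0,62],[1,14.4,1.7,0,0,0,71],[1,16.2,1.9,0.1,0,0,80],[1,18,2.1,0.1,0,0,89],[1,19.8,2.3,0.2,0,0,98],[1,21.6,2.5,0.2,0,0,107],[1,23.4,2.7,0.3,0,0,116],[1,25.2,2.9,0.3,0,0,125],[1,27,3.1,0.4,0,0,134],[1,28.8,3.3,0.4,0,0,142],[1,29.8,3.5,0.4,0,0,147],[1,30.3,3.5,0.4,0,0,149.2],[1,30.3,3.5,0.4,0,0,149.2]]
  ]
}}

```text
t: 50.3
tool_pos: [0.3327, 0.295, 0.2045]
tool_rot: [3.019, 0.868, -0.008]
contact_force: [-0.2, -0.5, -2.8]
opening: 0.0107
```

Run:
```python
from plan import *
s=img("scene","s27");t=img("top","t27")
psi=32; u=np.array([np.cos(np.radians(psi)),np.sin(np.radians(psi))])
g=np.r_[np.array([379,324.])-53*u,225]
rows(*[dump(psi,a,g) for a in(0,10,20,30,40,50,60,65,70)])
```

```text
t 50.4 pos [333.4 295.1 205.1] yaw -57.9 open 11.0 F [-0.4 -0.5 -2.7] q [ 0.56 -0.38  2.04  0.    1.49  1.57]
[0.09, -0.03, -0.09] [-0.1, 0.2, 0.1] rows>= 1
[-0.24, -0.03, -0.12] [-0.1, -9.8, 0.1] rows>= 1
[-0.56, -0.03, -0.21] [-0.0, -19.8, 0.1] rows>= 2
[-0.86, -0.03, -0.35] [-0.0, -29.8, 0.1] rows>= 3
[-1.13, -0.03, -0.53] [-0.0, -39.8, 0.1] rows>= 4
[-1.36, -0.03, -0.77] [-0.0, -49.8, 0.1] rows>= 5
[-1.55, -0.03, -1.04] [-0.0, -59.8, 0.1] rows>= 6
[-1.63, -0.03, -1.19] [-0.0, -64.8, 0.1] rows>= 7
[-1.7, -0.03, -1.34] [-0.0, -69.8, 0.1] rows>= 7
```

View pics/s27.png

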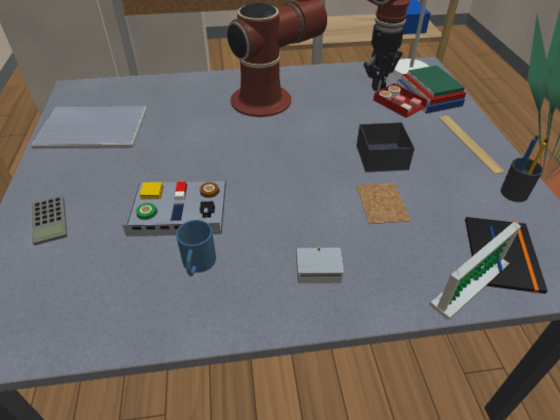

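View pics/t27.png

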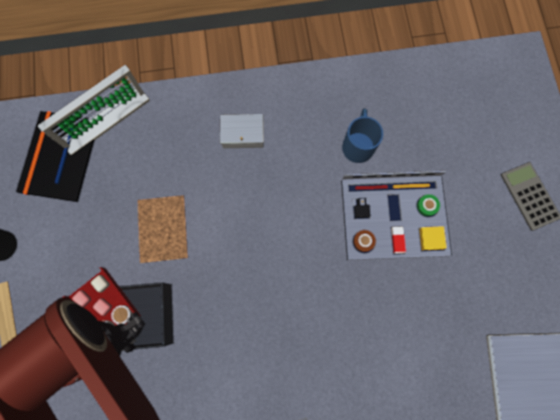

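Call:
{"fn": "play_rows", "kwargs": {
  "motion": [
    [[1,0,0,-0.1,0,-5,0],[1,-0.24,0,-0.1,0,-10,0],[1,-0.4,0,-0.15,0,-15,0],[1,-0.56,0,-0.2,0,-20,0],[1,-0.7,0,-0.3,0,-25,0],[1,-0.86,0,-0.35,0,-30,0],[1,-1,0,-0.45,0,-35,0],[1,-1.13,0,-0.53,0,-40,0],[1,-1.25,0,-0.65,0,-45,0],[1,-1.36,0,-0.77,0,-50,0],[1,-1.45,0,-0.9,0,-55,0],[1,-1.55,0,-1.04,0,-60,0],[1,-1.55,0,-1.04,0,-60,0],[1,-1.55,0,-1.04,0,-60,0]]
  ]
}}

```text
t: 52.15
tool_pos: [0.3207, 0.2871, 0.2154]
tool_rot: [2.407, 0.692, -1.392]
contact_force: [-0.6, 0.7, -2.3]
opening: 0.0109
```

Run:
```python
from plan import *
s=img("scene");crop(s,330,60,450,190,5,"s28");t=img("top");crop(t,40,240,200,380,4,"t28")
psi=32; u=np.array([np.cos(np.radians(psi)),np.sin(np.radians(psi))])
g=np.r_[np.array([379,324.])-53*u,225]
rows(*[dump(psi,a,g) for a in(60,65,70)])
```

```text
t 52.25 pos [320.6 287.1 216. ] yaw -57.9 open 10.7 F [ 0.1  0.7 -1.9] q [ 0.56  0.29  1.62 -0.    2.28  1.57]
[0.03, -0.04, 0.06] [0.0, 0.1, 0.1] rows>= 1
[-0.14, -0.04, 0.05] [0.0, -4.9, 0.1] rows>= 1
[-0.3, -0.04, 0.03] [0.0, -9.9, 0.1] rows>= 1
```

View pics/s28.png

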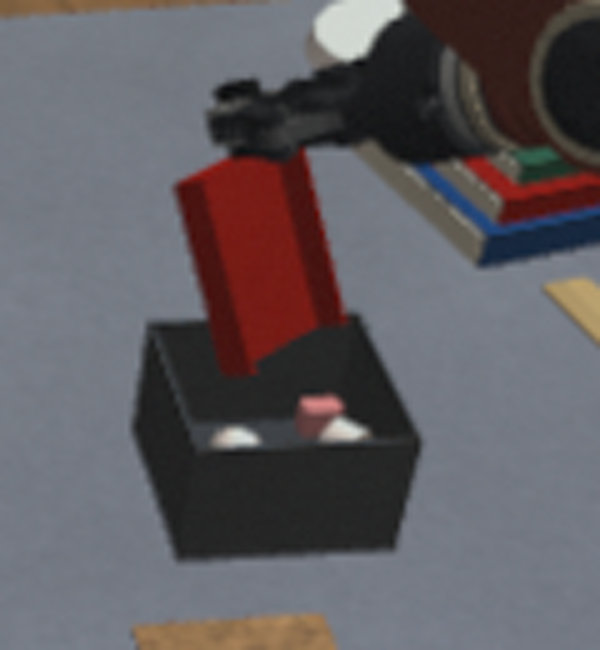

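View pics/t28.png

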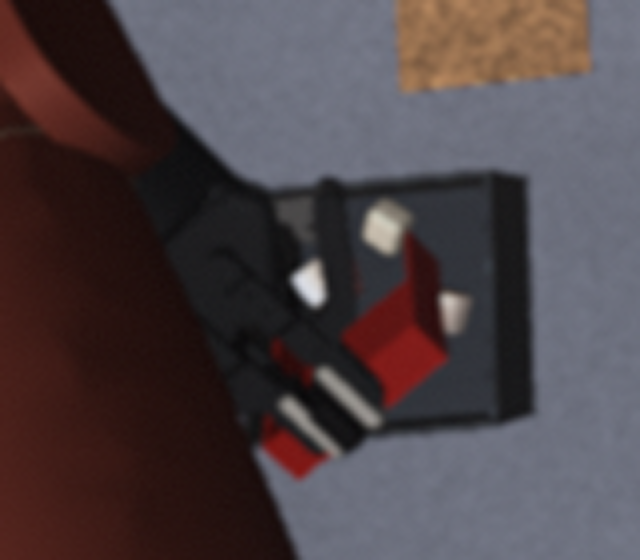

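Call:
{"fn": "play_rows", "kwargs": {
  "motion": [
    [[1,-0.14,0,0,0,-5,0],[1,-0.3,0,0,0,-10,0],[1,-0.3,0,0,0,-10,0],[1,-0.3,0,0,0,-10,0],[1,-0.1,0,-1.5,0,-5,0],[1,0,0,-3,0,0,0],[1,0,0,-3,0,0,0]]
  ]
}}

```text
t: 53.12
tool_pos: [0.3436, 0.3015, 0.2337]
tool_rot: [2.413, 0.694, -1.384]
contact_force: [0.8, -0.3, -1.9]
opening: 0.0109
```

Run:
```python
from plan import *
s=img("scene");crop(s,330,40,450,190,4,"s29")
psi=32; u=np.array([np.cos(np.radians(psi)),np.sin(np.radians(psi))])
g=np.r_[np.array([379,324.])-53*u,245]
rows(*[dump(psi,a,g) for a in(40,20,0)])
```

```text
t 53.17 pos [342.9 301.  232.3] yaw -57.9 open 10.9 F [ 0.1  0.1 -3.4] q [ 0.56  0.33  1.54 -0.    2.32  1.57]
[-0.96, -0.04, 2.03] [-0.0, 19.9, 0.1] rows>= 2
[-0.39, -0.04, 1.71] [-0.0, 39.9, 0.1] rows>= 4
[0.04, -0.04, 1.2] [-0.0, 59.9, 0.1] rows>= 6
```

View pics/s29.png

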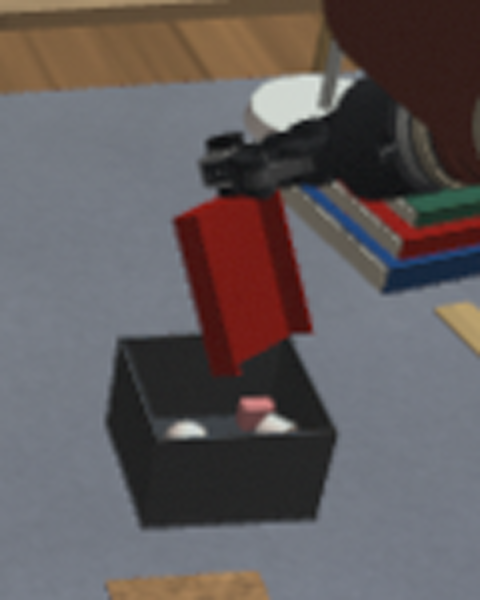

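Level the pan again.

Call:
{"fn": "play_rows", "kwargs": {
  "motion": [
    [[1,-0.5,0,0.5,0,10,0],[1,-0.9,0,1.5,0,20,0],[1,-0.7,0,1.4,0,30,0],[1,-0.4,0,1.2,0,40,0],[1,-0.2,0,1,0,50,0],[1,0,0,0.8,0,59.9,0],[1,0,0,0.8,0,59.9,0]]
  ]
}}

```text
t: 54.05
tool_pos: [0.3344, 0.296, 0.2269]
tool_rot: [-3.019, -0.868, 0.006]
contact_force: [0.3, -0.0, -1.1]
opening: 0.0109
```

Run:
```python
from plan import *
s=img("scene");crop(s,330,40,450,190,4,"s30");t=img("top");crop(t,40,230,200,370,4,"t30")
rows((637.7,266.9,210,91.2))
```

```text
t 54.15 pos [336.2 296.8 227.4] yaw -57.9 open 10.8 F [-0.1  0.4 -1.9] q [ 0.56 -0.39  2.01  0.    1.52  1.57]
[23.97, 18.54, 1.63] [-0.3, -0.0, -149.1] rows>= 14
```

View pics/s30.png

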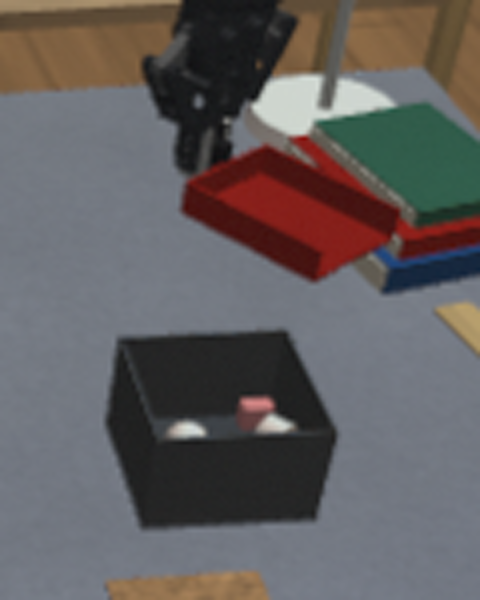

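View pics/t30.png

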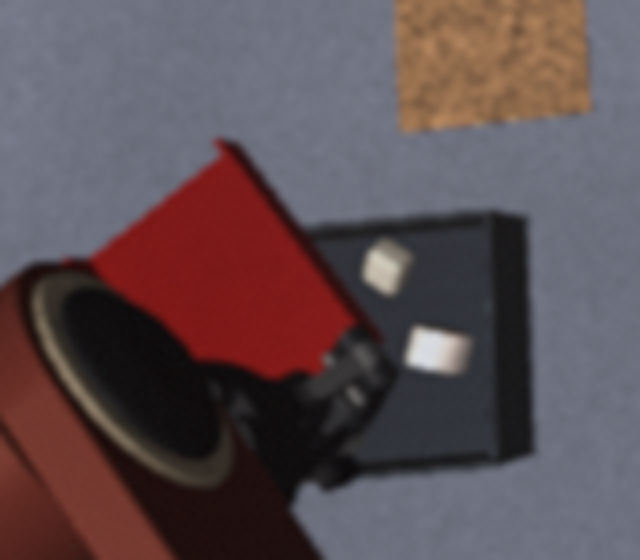

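Run:
```python
from plan import *
rows((644.5,266,190,88.2))
```

```text
t 54.15 pos [336.2 296.8 227.4] yaw -57.9 open 10.8 F [-0.1  0.4 -1.9] q [ 0.56 -0.39  2.01  0.    1.52  1.57]
[24.51, 18.98, 3.62] [-0.3, 0.0, -146.1] rows>= 14
```

Call:
{"fn": "play_rows", "kwargs": {
  "motion": [
    [[1,1,0.8,0,0,0,-8],[1,2.6,2,0,0,0,-18],[1,4.2,3.2,0,0,0,-28],[1,5.8,4.5,0,0,0,-38],[1,7.5,5.8,0,0,0,-48],[1,9.2,7.1,0,0,0,-58],[1,11,8.5,0,0,0,-68],[1,12.8,9.9,0,0,0,-78],[1,14.6,11.3,0,0,0,-88],[1,16.4,12.7,0,0,0,-98],[1,18.2,14.1,0,0,0,-108],[1,20,15.5,1,0,0,-118],[1,21.8,16.9,2,0,0,-128],[1,23.4,18.1,3,0,0,-138],[1,24.5,19,3.6,0,0,-146.1],[1,24.5,19,3.6,0,0,-146.1],[1,24.5,19,3.6,0,0,-146.1]]
  ]
}}

```text
t: 56.28
tool_pos: [0.6446, 0.2659, 0.1892]
tool_rot: [-0.054, -3.135, 0.003]
contact_force: [-0.4, -0.7, -2.3]
opening: 0.0106
```

Run:
```python
from plan import *
s=img("scene","s31");crop(s,330,90,450,240,4,"s31c");t=img("top");crop(t,80,180,220,370,3,"t31")
rows((644.5,266,40,88.2),(644.5,266,12,88.2),(644.5,266,9.8,88.2))
```

```text
t 56.38 pos [644.4 266.1 190.3] yaw 88.1 open 10.5 F [-0.1  0.3 -1.3] q [ 0.28  0.25  1.47  0.    1.43 -1.25]
[-0.07, 0.01, 15.03] [-0.1, -0.2, -0.1] rows>= 3
[-0.09, 0.01, 17.83] [-0.1, -0.2, -0.1] rows>= 3
[-0.09, 0.01, 18.05] [-0.1, -0.2, -0.1] rows>= 3
```

View pics/s31c.png

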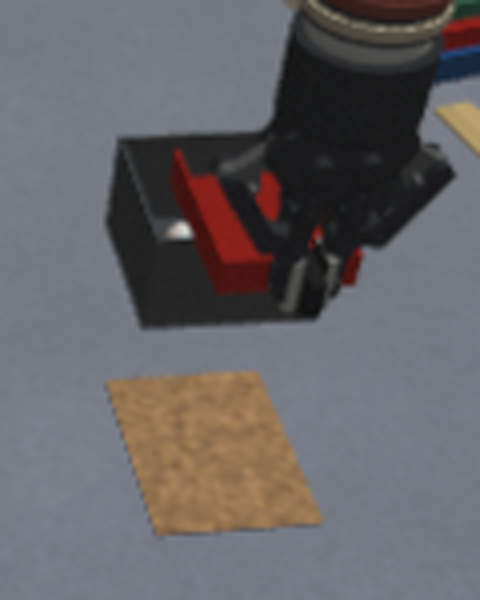

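View pics/t31.png

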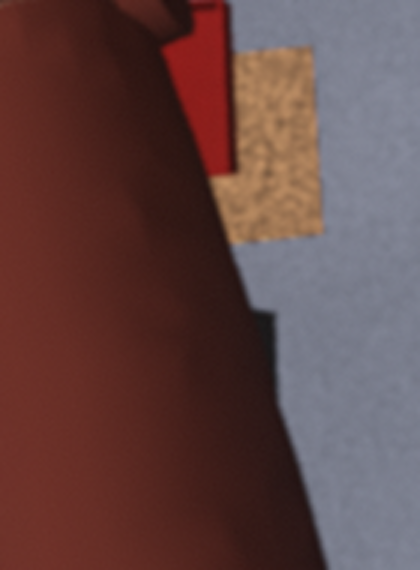

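Call:
{"fn": "play_rows", "kwargs": {
  "motion": [
    [[1,-0.05,0,4,0,-0.2,0],[1,-0.07,0,8,0,-0.2,0],[1,-0.07,0,12,0,-0.2,0],[1,-0.09,0,15,0,-0.2,0],[1,-0.09,0,16.5,0,-0.2,0],[1,-0.09,0,17.3,0,-0.2,0],[1,-0.09,0,17.8,0,-0.2,0],[1,-0.09,0,18,0,-0.2,0],[1,-0.09,0,18.05,0,-0.2,0],[1,-0.09,0,18.05,0,-0.2,0]]
  ]
}}

```text
t: 57.62
tool_pos: [0.6451, 0.266, 0.0106]
tool_rot: [0.052, 3.141, -0.001]
contact_force: [1.0, 0.5, -1.0]
opening: 0.0104
```

Run:
```python
from plan import *
s=img("scene");crop(s,330,90,450,240,4,"s32")
rows((644.5,266,9.8,88.2))
```

```text
t 57.67 pos [645.1 266.   10.6] yaw 88.1 open 10.9 F [ 0.3 -0.1 -1.4] q [ 0.28  0.43  1.57 -0.    1.15 -1.25]
[0.06, -0.0, 0.08] [-0.0, 0.0, -0.1] rows>= 1
```

View pics/s32.png

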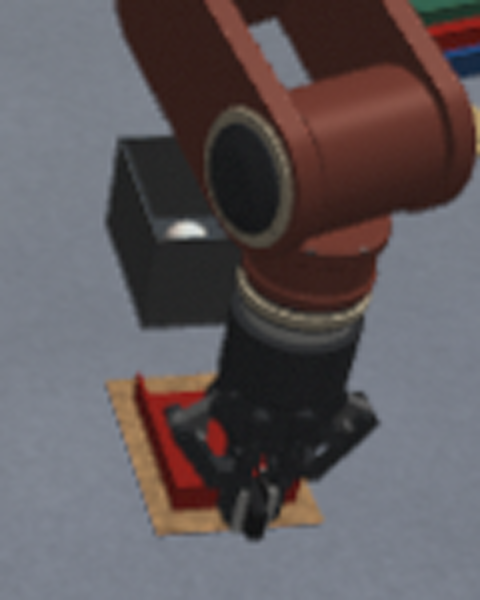

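Call:
{"fn": "play_rows", "kwargs": {
  "motion": [
    [[1,0,0,0.1,0,0,0],[1,0,0,0.15,0,0,0],[1,0,0,0.15,0,0,0]]
  ]
}}

```text
t: 58.05
tool_pos: [0.6452, 0.2661, 0.0103]
tool_rot: [0.052, 3.141, -0.001]
contact_force: [-2.7, -0.4, 5.6]
opening: 0.0112
```

Call:
{"fn": "play_rows", "kwargs": {
  "motion": [
    [[0.5,0,0,0,0,0,0],[0.2,0,0,0,0,0,0],[0,0,0,0,0,0,0],[0,0,0,-3,0,0,0],[0,0,0,-8,0,0,0],[0,0,0,-14,0,0,0],[0,0,-20,-18,0,0,0],[0,0,-40,-18,0,0,0],[0,0,-40,-18,0,0,0],[0,0,-40,-18,0,0,0],[0,0,-40,-18,0,0,0],[0,0,-40,-18,0,0,0],[0,0,-40,-18,0,0,0]]
  ]
}}

```text
t: 59.68
tool_pos: [0.6317, -0.1369, 0.1911]
tool_rot: [0.057, 3.14, -0.002]
contact_force: [-0.1, 0.2, -0.8]
opening: 0.0422
```

Run:
```python
from plan import *
s=img("scene","s33");crop(s,330,110,430,240,5,"s33c");t=img("top","t33");crop(t,90,180,200,360,3,"t33c");crop(t,330,160,460,270,5,"t33o")
rows()
```

```text
t 59.77 pos [ 631.9 -136.7  191. ] yaw 87.9 open 42.1 F [-0.2  1.2  0.2] q [-0.33  0.13  1.6  -0.    1.41 -1.86]
```

View pics/s33c.png

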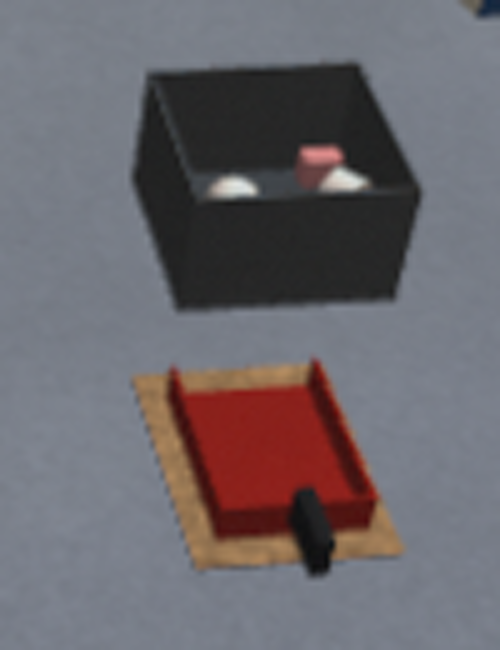

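View pics/t33c.png

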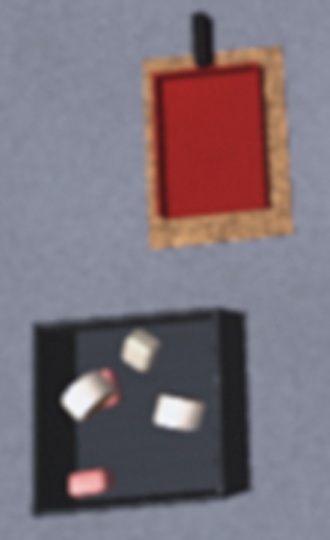

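View pics/s33.png

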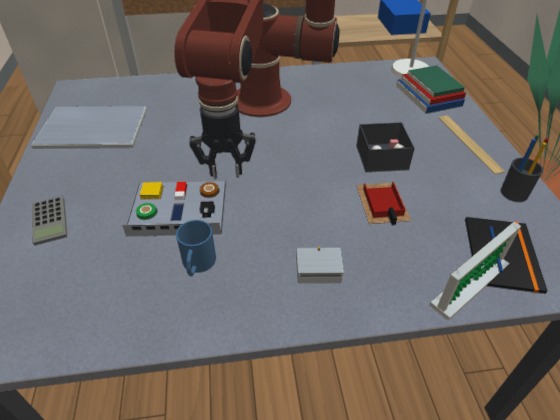

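View pics/t33.png

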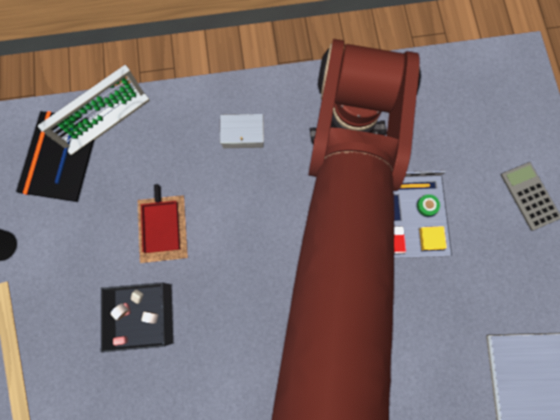

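Run:
```python
from pcs import *
t=img("top");s=img("scene")
def load(a,b):
    t["color"]=cv2.imread(a)[:,:,::-1];s["color"]=cv2.imread(b)[:,:,::-1]
def core(im,win,z):
    r,g,b,o=sub(im,win)
    sat=np.maximum(np.maximum(r,g),b)-np.minimum(np.minimum(r,g),b)
    m=(r>140)&(g>100)&(b>70)&(r-b<110)&(r-g<60)&(g-b<50)
    B=max(blobs(im,m,300),key=lambda x:x[0]); 
    W=world(im,o,cv2.convexHull(B[3])[:,0],z)[:,:2]*1000
    (c,d,a)=cv2.fitEllipse(W.astype(np.float32)); return np.round(c,1),np.round(d,1),round(a)
load("pics/top0.png","pics/scene0.png")
for nm,tw,sw in(("amber0",(236,174,262,200),(298,214,322,238)),("green0",(270,167,297,193),(265,218,290,242))):
    a=core(t,tw,.019);b=core(s,sw,.019); print(nm,a,b,b[0]-a[0])
load("pics/t23f.png","pics/s23f.png")
for nm,tw,sw in(("amber1",(353,229,377,253),(199,181,220,198)),("green1",(417,193,441,217),(136,202,158,220))):
    a=core(t,tw,.022);b=core(s,sw,.022); print(nm,a,b,b[0]-a[0])
for nm,tw,sw in(("notes",(415,220,455,255),(135,175,170,205)),):
  for n,im,w in(("t",t,tw),("s",s,sw)):
    r,g,b,o=sub(im,w)
    for a,ct,bb,cn in blobs(im,(r>150)&(g>130)&(b<90),500): print(nm,n,*rect(world(im,o,cn,.025)))
```

```text
amber0 (array([635.3,  52.9]), array([33.4, 34.1]), 168) (array([635.1,  55.5]), array([31.2, 32.9]), 71) [-0.2  2.6]
green0 (array([640.3, -30.8]), array([29.5, 29.9]), 149) (array([640.3, -28.2]), array([28.4, 28.8]), 158) [0.  2.6]
amber1 (array([ 470.2, -193.6]), array([34.5, 34.9]), 21) (array([ 470.3, -191.1]), array([31.2, 34.1]), 94) [0.1 2.5]
green1 (array([ 531.5, -357.2]), array([31.2, 31.6]), 164) (array([ 531.6, -354.2]), array([28.6, 29.2]), 163) [0.1 3. ]
notes t [ 451.8 -346.2] [52.4 51.4] 84.7
notes s [ 454.5 -345.5] [52.2 53. ] 84.0
```

```bash
python3 -c "
from station import ctrl
print(ctrl.finish_job())"
```

```text
the job is handed in; nothing more can be done
None
```

The job is handed in, at about 60 s of the 210 s allowed, and my last checks found nothing wrong.

- **Stationery:** Five pieces were loose, with the blue-sleeved eraser absent. The notes, red-sleeved eraser, sharpener, amber tape and green tape are each in their own nest.
    - Each piece went down to within 0.4 mm of the height expected when fully seated, with at most about 8 N of upward force.
    - After release, comparing the two camera views showed both tape cores 3 mm above their desk height, as the nest floor requires. That means they are flat and fully down.
    - The eraser and sharpener looked seated in both pictures, but I did not measure them after release.
- **Scrap:** All five pieces (two pink ends, one grey end, two cores) slid into the waste box with nothing spilled. The last top picture counts all five inside.
- **Pan:** It is empty and flat on the cork mat. I set it down centred on the mat, roughly 7 mm from where it started and turned about 3° to line up with it.
- **Left alone:** The mug and tin are where they were, and the gripper ended clear of everything.
- **Disagreement between sensors:** The two cameras' positions differed by about 2–3 mm. I corrected for this using positions measured by gripping the pieces, and it caused no misfits.

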